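Right two toppled punches in a tool-store lane

TASK

Two bright steel punches have fallen over: one lies across the front lip of the green lane tray, the other lies on the bench beside the tray. Stand both upright on their wide feet in the lane, in the free room beside the two dark punches that still stand there, so that all four stand in one row, flat on the lane floor and none touching another. Do not knock over or shift the two standing punches, and leave the ring die and the spanner where they are.

Things in the scene. Friction and masses are not known exactly. Their poses are not given: they have to be found in the camera images.
- tray: Fixed green lane tray, 86 x 360 mm; place and yaw vary. Origin: centre of underside, on the bench; y along the lane, x across it, away from the robot. Floor top at z 6 mm, inner floor 76 (x) by 350 mm (y); lips all round 5 mm thick, tops at z 18 mm. Four places at y = -120, -40, 40, 120 mm (within 3): two hold standing neighbours, one the foot of lane_punch, one is empty; which is which varies.
- pad: The empty place: a black rubber disc 54 mm across, 1 mm thick, glued to the lane floor (no obstacle: it is only a mark, and a punch stands on the floor as elsewhere). Origin: centre of its underside, at floor level.
- lane_punch: Bright steel punch, loose, about 0.5 kg: foot 52 mm diameter, 30 mm high, then plain shank 28 mm diameter to full length 105 mm. Origin: centre of the foot's underside; z axis from foot to head. Centre of mass 31 mm from the underside. Starts lying level across the front lip: foot in the lane, shank over the lip, head towards the robot's side, axis 32 mm above the bench. It can roll.
- bench_punch: Bright steel punch, loose, about 0.45 kg: foot 48 mm diameter, 28 mm high, then plain shank 22 mm diameter to full length 120 mm. Origin: centre of the foot's underside; z axis from foot to head. Centre of mass 38 mm from the underside. Starts lying on the bench left or right of the tray, head roughly towards the robot's side and 8 degrees downward (on foot's and head's rims). It can roll.
- neighbour_stepped: Dark steel standing punch, loose, 0.6 kg, a bystander in the lane: foot 50 mm diameter to 25 mm height, then 36 mm diameter to 60 mm, then 20 mm diameter to 115 mm. Origin: centre of the underside; z axis up.
- neighbour_tapered: Dark steel standing punch, loose, 0.6 kg, a bystander in the lane: foot 52 mm diameter to 22 mm height, then a taper from 34 mm diameter down to 20 mm at 110 mm height. Origin: centre of the underside; z axis up.
- ring_die: Dark steel ring lying flat on the bench on the other side of the tray from bench_punch, a bystander: 76 mm outer diameter, 44 mm bore, 30 mm high. Origin: centre of the underside.
- spanner: Steel open-ended spanner about 180 mm long lying on the bench between the tray and the robot, a bystander. Origin under its middle.
There are look-alikes about, which are no part of the job. What is shaped like the bench_punch but orange or purple is not meant. What is shaped like the lane_punch but purple is not meant.

How it is judged:
By the outcome, as a careful person would: the job done as asked, in the order asked, and still so for the second after the job is handed in, with the robot touching nothing.
It also fails if it takes over 72 s, if anything falls off the work surface, if the arm or the gripper's body presses on something with over 40 N, if the wrist force passes 120 N, or if a joint passes its speed limit or range.

ROBOT

A 6-joint arm with a two-finger parallel gripper is mounted at the origin on the work surface. World frame = base frame: x ahead of the robot, y to its left, z up, the work surface at z = 0. Lengths are in m, angles in degrees, forces in N, time in s.
With the tool pointing down it reaches from about 0.35 to 0.875 m from the base axis. Payload 4.2 kg.
Tool frame: the origin (TCP) lies between the finger pads; the fingertips stand 8 mm ahead of it and the grasp point (between the pads) lies 11 mm behind it; x points along the fingers, y is the direction in which the jaws open and shut, and the axes are right-handed (so a half turn about x gives the same grasp; the last joint's range is limited). The gripper opens to 87 mm and grips with 3 to 60 N. Pads are 19 mm wide; open, the fingers measure 117 mm over their backs; the gripper's body (75 mm by 190 mm) begins 51 mm behind the grasp point.
Start: joints at [-58.923, 22.042, 0.453, 0, -68.411, -14.817], TCP at [0.175, -0.6, 0.231] pointing down, gripper open.
Joint ranges: [-179.83, 179.83], [-69.29, 118.12], [-61.27, 80.66], [-181.25, 117.63], [-171.15, -9.14], [-177.46, 177.46]. Speed limits (degrees/s): [159.86, 159.86, 180, 180, 180, 180].

INTERFACE

Orientations are given as a 3x3 rotation matrix whose columns are the frame's x, y, z axes.
In Python, from station import r gives the robot as it stands. The module is installed in compiled form; this text tells all that it offers.
- The arm moves only by the tool move_arm, never from a script. Its argument "increments" is one flat list of numbers, 7 for each row, row after row: the turn, a rotation vector about the tool's x, y, z in degrees, then the shift along the tool's x, y, z in m, then the finger opening in m, from 0 to 0.087. A call has 1 to 12 rows; each row is the pose to reach, as a shift and turn from the pose commanded when the call began, along the tool's axes at that moment; what a row does not reach only later rows make up. A row lasts 1/12 s, in which the tool goes at most 41.7 mm and 7.16 degrees, less where a joint would pass 70% of its speed; a pose out of reach is approached as far as the arm can. A call with a gripper value outside its range is refused whole. The fingers move at their own pace and stop on an object; the grip force is fixed at half the most. Time passes only in rows, so rows that repeat a pose let the fingers close. It gives the time, the measured TCP pose, the force and the opening at its end, in the units of the state.
- r.sense(): the state, without advancing time (a new reading comes with each control period).
- r.capture(name): name is "scene" or "top"; returns the picture (384x512x3 uint8, red, green, blue); there is no depth.
- r.calibration(name): a dict with "fx", "fy", "cx", "cy" (pixels), "rvec" (rotation vector, rad) and "tvec" (3), from world to camera coordinates, as OpenCV has them. Camera axes: x right, y down, z forward; pixel columns grow to the right and rows downward; lengths in m; the calibration is good to about 2 mm. A picture is of the moment at which its call begins. calibration takes no time and is no camera call.
- r.finish_job(): hands the job in, once; it reports no verdict.
The state is a dict: "time_s": time; "joints": joint angles; "joint_velocities": joint speeds; "effort": joint torques, N m; "tcp_pos": TCP position; "ee_rot": TCP orientation; "wrist_force": force on the tool from outside, world axes, zero at the start; "moment": the same for the moment, N m; "gripper_width": opening from 0.0 (shut) to 1.0 (fully open).
Only numpy, scipy, OpenCV 4.12 (cv2) and the standard library are available. Lean on these libraries where they do the work, as an engineer would, in place of code of your own. Each camera call takes 0.05 s, during which the arm holds its last target.

## Working session

There is one attempt and no reset: what is moved stays moved. The work goes in short steps, Python scripts to look and compute and a tool call to move; the robot and the scene stay as the last step left them, time stands still between calls to the robot, and variables do not carry over. Pictures are saved under pics/ and viewed, and the job is handed in when it is done.

Besides the shell and the picture viewer there is one more tool, called after "Emit:" as name(argument=value, ...) on one line, values as JSON. move_arm: Moves the arm, as the interface text tells. Its arguments: {"type":"object","properties":{"increments":{"type":"array","items":{"type":"number"}}},"required":["increments"]}

```bash
mkdir -p pics; ls; python3 - <<'E'
from station import r
import cv2,json
for n in("scene","top"):
    im=r.capture(n); cv2.imwrite(f"pics/{n}0.png",cv2.resize(im[:,:,::-1],(800,600),interpolation=cv2.INTER_CUBIC)); cv2.imwrite(f"{n}0raw.png",im[:,:,::-1])
    print(n,r.calibration(n))
print(r.sense())
E
```

```text
pics
scene {'fx': 422.9989196657892, 'fy': 422.9989196657892, 'cx': 257.8651442993375, 'cy': 196.0568577000778, 'rvec': array([ 1.90939398,  1.94904206, -0.52539902]), 'tvec': array([-0.06635818, -0.49841641,  1.71054004])}
top {'fx': 492.92520435785343, 'fy': 492.92520435785343, 'cx': 252.70968279379406, 'cy': 190.27921815733313, 'rvec': array([ 2.16282011, -2.1430132 ,  0.16128816]), 'tvec': array([0.06934501, 0.59622748, 1.44670344])}
{'time_s': 0.1, 'joints': array([-5.89227311e+01,  2.20848754e+01,  3.88638797e-01, -2.48594341e-02,
       -6.84123251e+01, -1.48181785e+01]), 'joint_velocities': array([ 0.09402942, -0.08022041,  0.2558038 ,  0.07634495, -0.01848998,
        0.03013002]), 'effort': array([ 1.69041028e-03, -3.91690993e+01,  1.87935269e+01,  4.23192635e+00,
        1.34234712e-02, -7.42043312e-05]), 'tcp_pos': array([ 0.17487436, -0.59949322,  0.22959281]), 'ee_rot': array([[-6.32506255e-04, -2.79827097e-01,  9.60050205e-01],
       [ 1.83103530e-03,  9.60048463e-01,  2.79827795e-01],
       [-9.99998124e-01,  1.93487865e-03, -9.48633658e-05]]), 'wrist_force': array([-0.1471981 , -0.15396374,  0.43345627]), 'moment': array([-0.01323872, -0.0052347 , -0.03673797]), 'gripper_width': 1.0087494328573123}
```

View pics/scene0.png

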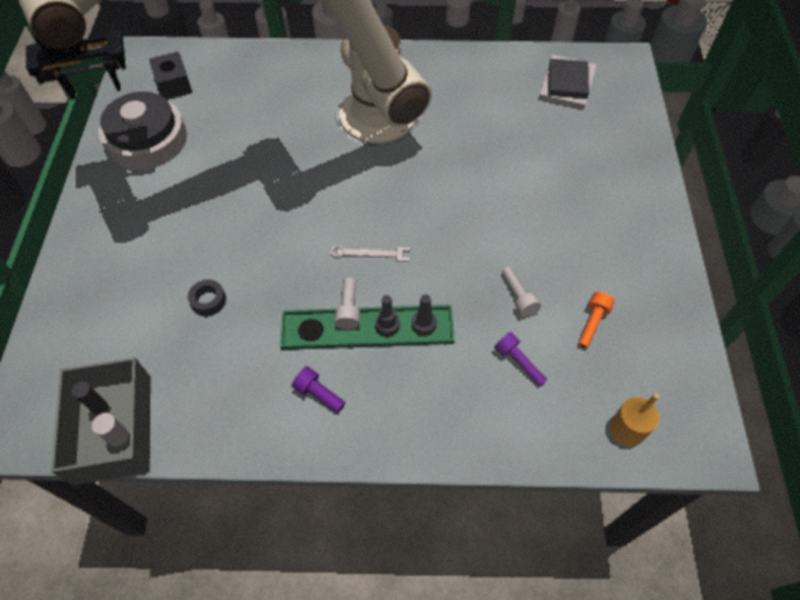

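View pics/top0.png

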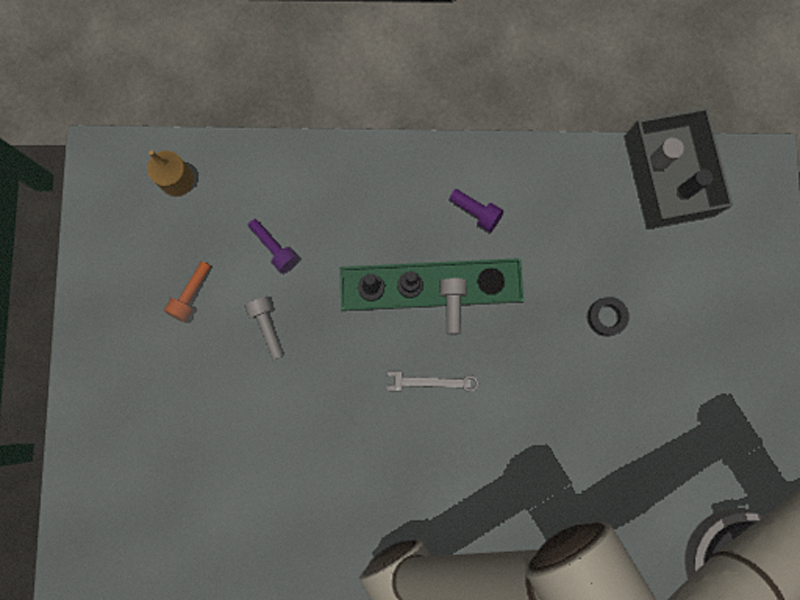

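Top view (800 px): steel candidates for bench_punch are (266,327) bright, (188,292) orange, and (273,247) purple. For lane_punch they are (453,303) bright across the lip and (476,210) purple. A light cylinder in the box at (670,152) is neither. I choose the bright pair and check them in a close crop.

```bash
python3 - <<'E'
import cv2
im=cv2.imread("top0raw.png")
c=im[155:240,150:345]; cv2.imwrite("pics/cropA.png",cv2.resize(c,None,fx=4.1,fy=4.1,interpolation=cv2.INTER_CUBIC))
im2=cv2.imread("scene0raw.png")
c=im2[160:240,170:360]; cv2.imwrite("pics/cropB.png",cv2.resize(c,None,fx=4.2,fy=4.2,interpolation=cv2.INTER_CUBIC))
E
```

```text
(no output)
```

View pics/cropA.png

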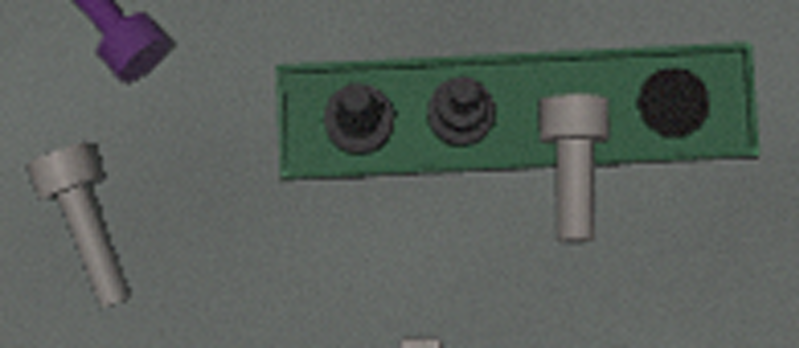

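View pics/cropB.png

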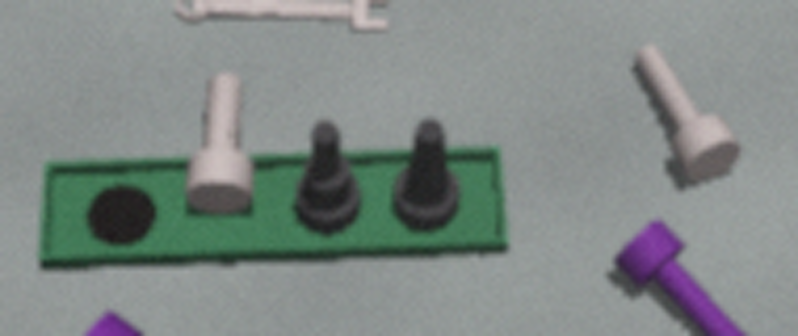

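```bash
cat > h.py <<'E'
import numpy as np,cv2
from scipy.spatial.transform import Rotation as R
from station import r
CAL={n:r.calibration(n) for n in("scene","top")}
def K(n):
    c=CAL[n];return np.array([[c["fx"],0,c["cx"]],[0,c["fy"],c["cy"]],[0,0,1.]])
def proj(n,P):
    P=np.asarray(P,float).reshape(-1,1,3)
    return cv2.projectPoints(P,CAL[n]["rvec"],CAL[n]["tvec"],K(n),None)[0][:,0]
def ray(n,px,z):
    c=CAL[n];M=cv2.Rodrigues(c["rvec"])[0];o=-M.T@c["tvec"]
    d=M.T@np.linalg.inv(K(n))@np.array([px[0],px[1],1.]);return o+d*(z-o[2])/d[2]
def cyl(o,a,r0,s0,s1):
    o=np.array(o,float);a=np.array(a)/np.linalg.norm(a);u=np.cross(a,[0.3,0.5,0.8]);u/=np.linalg.norm(u);v=np.cross(a,u)
    t=np.linspace(0,2*np.pi,48)[:,None]
    ring=r0*(np.cos(t)*u+np.sin(t)*v);return np.vstack([o+a*s0+ring,o+a*s1+ring])
E
python3 - <<'E'
from h import *
for n in CAL:
    M=cv2.Rodrigues(CAL[n]["rvec"])[0];print(n,-M.T@CAL[n]["tvec"])
A=lambda p:(p[0]/4.1+150-.5+.12,p[1]/4.1+155-.5+.12)
B=lambda p:(p[0]/4.2+170-.38,p[1]/4.2+160-.38)
for p in[(277,66),(749,44),(758,157),(281,179)]: print("A",ray("top",A(p),.018).round(4))
for p in[(46,164),(499,150),(507,250),(42,266)]: print("B",ray("scene",B(p),.018).round(4))
print("pad",ray("top",A((674,103)),.007),ray("scene",B((121,214)),.007))
print("nbr feet",ray("top",A((360,121)),.028),ray("top",A((462,112)),.031))
for n in CAL:
    im=cv2.imread(n+"0raw.png").astype(int); 
    for P in [(.5,0,.0)]: 
        pass
    d=im[:,:,2]-im[:,:,1]
    print(n,np.percentile(d,[5,50,95]))
    m=((d>=-0)&(im[:,:,2]>70)).astype(np.uint8)*255
    c=m[155:240,150:345] if n=="top" else m[160:240,170:360]
    cv2.imwrite(f"pics/mask_{n}.png",cv2.resize(c,None,fx=4,fy=4,interpolation=0))
E
```

```text
scene [1.28605434 0.09649398 1.23106568]
top [0.3873816  0.08763205 1.51509171]
A [0.6587 0.1847 0.018 ]
A [ 0.6792 -0.171   0.018 ]
A [ 0.5932 -0.1766  0.018 ]
A [0.5731 0.1801 0.018 ]
B [ 0.5997 -0.1762  0.018 ]
B [0.58   0.1801 0.018 ]
B [0.6683 0.1848 0.018 ]
B [ 0.689  -0.1692  0.018 ]
pad [ 0.63534976 -0.11541955  0.007     ] [ 0.63720126 -0.11504934  0.007     ]
nbr feet [0.61595735 0.12151039 0.028     ] [0.62302654 0.04570746 0.031     ]
scene [-16.  -4.   9.]
top [-6. -3.  5.]
```

View pics/mask_top.png

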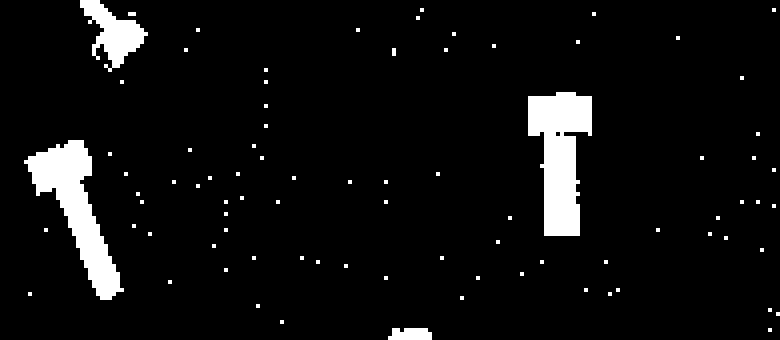

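View pics/mask_scene.png

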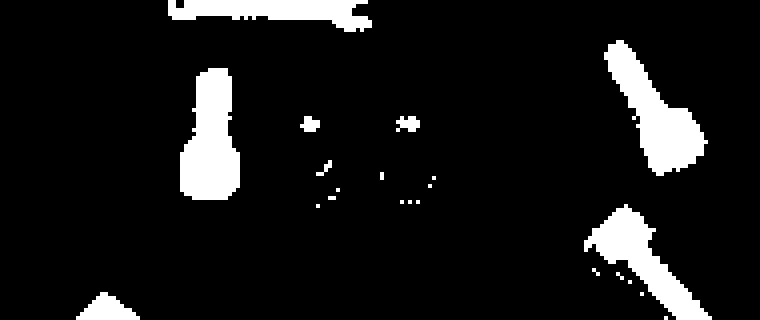

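```bash
cat > fit.py <<'E'
from h import *
from scipy.optimize import minimize
S=8
def hullmask(n,parts,roi):
    x0,y0,x1,y1=roi; m=np.zeros(((y1-y0)*S,(x1-x0)*S),np.uint8)
    for P in parts:
        q=(proj(n,P)+.5-[x0,y0])*S
        h=cv2.convexHull(q.astype(np.float32)); cv2.fillConvexPoly(m,np.round(h*16).astype(np.int32),1,shift=4)
    return cv2.resize(m.astype(np.float32),(x1-x0,y1-y0),interpolation=cv2.INTER_AREA)
def clean(m,seed):
    m=cv2.medianBlur(m.astype(np.uint8),3)
    k,l=cv2.connectedComponents(m); 
    return (l==l[seed[1],seed[0]]).astype(np.float32)
def cost(parts,masks,views):
    c=0
    for n in views:
        M=masks[n]; ys,xs=np.where(M>0); roi=(xs.min()-8,ys.min()-8,xs.max()+9,ys.max()+9)
        h=hullmask(n,parts,roi); t=M[roi[1]:roi[3],roi[0]:roi[2]]
        c+=np.abs(h-t).sum()/t.sum()
    return c
def steelmask(n,im,seed):
    im=im.astype(int);d=im[:,:,2]-im[:,:,1]
    return clean((d>=0)&(im[:,:,2]>70),seed)
def greenmask(n,im):
    im=im.astype(int); g=(im[:,:,1]-im[:,:,2]>18)&(im[:,:,1]-im[:,:,0]>8)
    return g
LANE=(.026,.030,.014,.105); BEN=(.024,.028,.011,.120)
def punch(o,a,D): return [cyl(o,a,D[0],0,D[1]),cyl(o,a,D[2],D[1],D[3])]
def nm(f,x0,steps):
    best=None
    for k in range(3):
        s=np.vstack([x0]+[x0+np.eye(len(x0))[i]*steps[i]*(1 if k%2==0 else -1) for i in range(len(x0))])
        o=minimize(f,x0,method="Nelder-Mead",options=dict(initial_simplex=s,xatol=1e-5,fatol=1e-5)); x0=o.x
    return o
E
python3 - <<'E'
from fit import *
ims={n:cv2.imread(n+"0raw.png") for n in CAL}
seeds={"lane":{"top":(150+560//4,155+110//4),"scene":(170+52,160+42)},"ben":{"top":(150+16,155+41),"scene":(170+168,160+35)}}
# bench
mk={n:steelmask(n,ims[n],seeds["ben"][n]) for n in CAL}
def pb(x):
    th=x[2];t=np.radians(8); a=np.array([np.cos(th)*np.cos(t),np.sin(th)*np.cos(t),-np.sin(t)])
    return np.array([x[0],x[1],.024*np.cos(t)]),a
for v in (["top","scene"],["top"],["scene"]):
    o=nm(lambda x:cost(punch(*pb(x),BEN),mk,v),np.array([.6,.26,np.pi+.3]),[.02,.02,.2]); print("ben",v,o.x[:2],np.degrees(o.x[2]),o.fun)
mk={n:steelmask(n,ims[n],seeds["lane"][n]) for n in CAL}
def pl(x): return np.array([x[0],x[1],.032]),np.array([np.cos(x[2]),np.sin(x[2]),0])
for v in (["top","scene"],["top"],["scene"]):
    o=nm(lambda x:cost(punch(*pl(x),LANE),mk,v),np.array([.62,-.03,np.pi]),[.02,.02,.1]); print("lane",v,o.x[:2],np.degrees(o.x[2]),o.fun)
# tray
from functools import reduce
mk={}
for n in CAL:
    g=greenmask(n,ims[n]).astype(np.uint8)
    roi=(150+60,155,345,240) if n=="top" else (170,160,310,240)
    m=np.zeros_like(g); m[roi[1]:roi[3],roi[0]:roi[2]]=g[roi[1]:roi[3],roi[0]:roi[2]]
    m=cv2.medianBlur(m,3); pts=cv2.findNonZero(m); print(n,m.sum())
    h=cv2.convexHull(pts); M=np.zeros_like(g); cv2.fillConvexPoly(M,h,1); mk[n]=M.astype(np.float32)
def tr(x):
    c,s=np.cos(x[2]),np.sin(x[2]); P=[[x[0]+c*a-s*b,x[1]+s*a+c*b,z] for a in(-.043,.043) for b in(-.18,.18) for z in(0,.018)]
    return [np.array(P)]
for v in (["top","scene"],["top"],["scene"]):
    o=nm(lambda x:cost(tr(x),mk,v),np.array([.625,0,-.05]),[.01,.01,.05]); print("tray",v,o.x[:2],np.degrees(o.x[2]),o.fun)
E
```

```text
ben ['top', 'scene'] [0.62 0.22] 208.64788975654116 2.0
ben ['top'] [0.61333333 0.24      ] 204.82817112233568 1.0
ben ['scene'] [0.62 0.22] 208.64788975654116 1.0
lane ['top', 'scene'] [ 0.6329116  -0.03593639] 181.69592819891167 0.28352266550064087
lane ['top'] [ 0.63338987 -0.0348122 ] 182.24360559361725 0.1766098439693451
lane ['scene'] [ 0.63190649 -0.03728657] 180.6893119636067 0.09990397840738297
scene 1891
top 2255
tray ['top', 'scene'] [0.62794184 0.00400369] 3.277384788202935 0.07495921850204468
tray ['top'] [0.62897672 0.00446307] 3.3585422839472034 0.024633124470710754
tray ['scene'] [0.62647205 0.0032063 ] 3.1942187419297694 0.029988592490553856
```

```bash
python3 - <<'E'
from fit import *
ims={n:cv2.imread(n+"0raw.png") for n in CAL}
sd={"top":(150+16,155+41),"scene":(170+168,160+35)}
p=ray("top",(165,196),.024);q=ray("top",(177,228),.011);print(p,q)
mk={n:steelmask(n,ims[n],sd[n]) for n in CAL}
def pb(x):
    th=x[2];t=np.radians(8); a=np.array([np.cos(th)*np.cos(t),np.sin(th)*np.cos(t),-np.sin(t)])
    return np.array([x[0],x[1],.024*np.cos(t)]),a
x0=np.array([p[0]+.01,p[1],np.arctan2(q[1]-p[1],q[0]-p[0])])
for v in (["top","scene"],["top"],["scene"]):
    o=nm(lambda x:cost(punch(*pb(x),BEN),mk,v),x0,[.01,.01,.1]); print("ben",v,o.x[:2],np.degrees(o.x[2]),o.fun)
    if len(v)==2: ob=o.x
mkl={n:steelmask(n,ims[n],{"top":(290,182),"scene":(222,202)}[n]) for n in CAL}
for n in CAL: print(n,mk[n].sum(),mkl[n].sum(),)
ol=np.array([.6329,-.0359,np.radians(181.7)])
pl=lambda x:(np.array([x[0],x[1],.032]),np.array([np.cos(x[2]),np.sin(x[2]),0]))
def tr(x):
    c,s=np.cos(x[2]),np.sin(x[2]); return np.array([[x[0]+c*a-s*b,x[1]+s*a+c*b,z] for z in(0,.018) for a,b in((-.043,-.18),(-.043,.18),(.043,.18),(.043,-.18))])
for n in CAL:
    f=4;im=cv2.resize(ims[n],None,fx=f,fy=f,interpolation=cv2.INTER_CUBIC)
    for P in punch(*pb(ob),BEN)+punch(*pl(ol),LANE)+[tr([.6279,.004,np.radians(3.28)])]:
        h=cv2.convexHull(((proj(n,P)+.5)*f).astype(np.float32)).astype(int); cv2.polylines(im,[h],True,(0,0,255),1)
    c=im[600:960,580:1380] if n=="top" else im[640:960,660:1440]
    cv2.imwrite(f"pics/ov_{n}.png",c)
E
```

```text
[0.57780733 0.34157847 0.024     ] [0.48163172 0.30405214 0.011     ]
ben ['top', 'scene'] [0.59045078 0.34780824] -157.85613332741724 0.24074839055538177
ben ['top'] [0.59102392 0.34833957] -157.9476905154172 0.11231303215026855
ben ['scene'] [0.58909378 0.34628479] -158.53796166859735 0.1022007018327713
scene 355.0 358.0
top 351.0 363.0
```

View pics/ov_top.png

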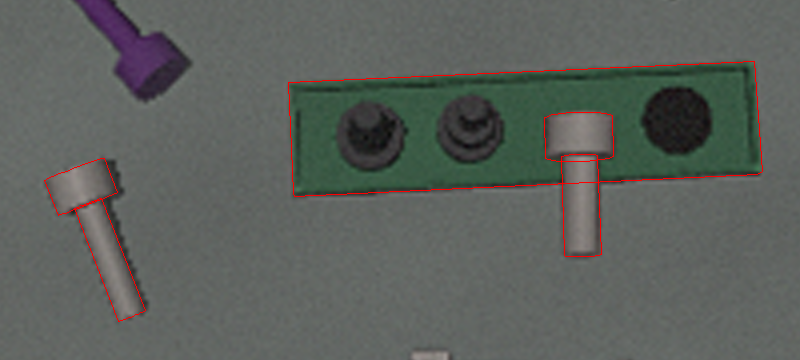

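View pics/ov_scene.png

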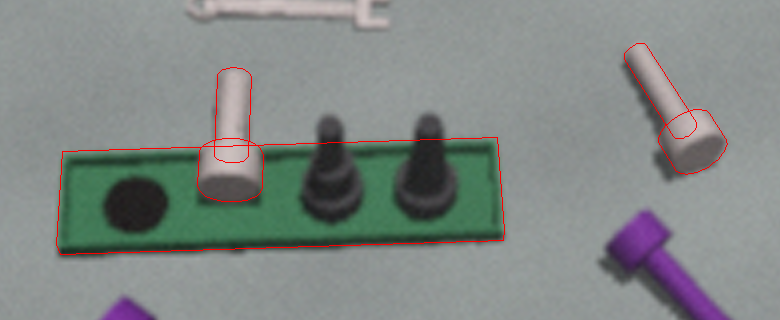

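Overlays (top and scene) match both bright punches and the tray outline well: lane_punch foot at top-crop (579,135), bench_punch foot (82,187). Now a pose helper that converts targets into increments.

```bash
cat > mv.py <<'E'
from h import *
import json,os
def Rt(az,p):
    az,p=np.radians(az),np.radians(p)
    x=np.array([np.cos(p)*np.cos(az),np.cos(p)*np.sin(az),-np.sin(p)]);y=np.array([-np.sin(az),np.cos(az),0]);return np.column_stack([x,y,np.cross(x,y)])
def load():
    if os.path.exists("cmd.json"): d=json.load(open("cmd.json")); return np.array(d["p"]),np.array(d["R"])
    return np.array([.175,-.6,.231]),Rt(16.25,90)
def save(p,Rm): json.dump(dict(p=list(map(float,p)),R=np.asarray(Rm).tolist()),open("cmd.json","w"))
def did(row):  # record the commanded increment actually sent
    p,Rm=load(); save(p+Rm@np.array(row[3:6]),Rm@R.from_rotvec(row[:3],degrees=True).as_matrix())
def plan(p1,R1,label=""):
    p,Rm=load(); rv=R.from_matrix(Rm.T@R1).as_rotvec(degrees=True); t=Rm.T@(np.asarray(p1)-p)
    print(label,"row:",", ".join(f"{v:.2f}" for v in rv)+", "+", ".join(f"{v:.4f}" for v in t)," rows>=",max(np.linalg.norm(rv)/7.16,np.linalg.norm(t)/.0417).round(1))
def grasp(P,az,p,back=0,off=.011): # tcp such that point P lies 'off' behind tcp, withdrawn by back
    Rm=Rt(az,p); return np.asarray(P)+Rm[:,0]*(off-back),Rm
def st():
    s=r.sense();x=s["ee_rot"][:,0]
    print("t",round(s["time_s"],2),"tcp",s["tcp_pos"].round(4),"pitch",np.degrees(np.arctan2(-x[2],np.hypot(x[0],x[1])*np.sign(x[0]))).round(1),"zaz",np.degrees(np.arctan2(*s["ee_rot"][1::-1,2])).round(1),"yaxis",s["ee_rot"][:,1].round(3),"F",s["wrist_force"].round(1),"M",s["moment"].round(2),"w",round(s["gripper_width"]*87,1),"q",s["joints"].round(1))
    p,Rm=load();print("cmd",p.round(4),"err mm",((s["tcp_pos"]-p)*1e3).round(1),"rot err",R.from_matrix(Rm.T@s["ee_rot"]).as_rotvec(degrees=True).round(2))
E
python3 - <<'E'
from mv import *
st()
P=(.5529,-.0383,.032)
plan(*grasp(P,1.7,45,.13),"pre")
from fit import *
ims={n:cv2.imread(n+"0raw.png") for n in CAL}
mk={n:steelmask(n,ims[n],{"top":(166,196),"scene":(338,195)}[n]) for n in CAL}
def pb(x):
    th=x[2];t=np.radians(8); a=np.array([np.cos(th)*np.cos(t),np.sin(th)*np.cos(t),-np.sin(t)])
    return np.array([x[0],x[1],.0276]),a
for v in (["top","scene"],["top"],["scene"]):
    o=nm(lambda x:cost(punch(*pb(x),BEN),mk,v),np.array([.59,.348,-2.755]),[.01,.01,.1]); print("ben",v,o.x[:2],np.degrees(o.x[2]),o.fun)
E
```

```text
t 0.1 tcp [ 0.1749 -0.5995  0.2296] pitch 90.1 zaz 16.2 yaxis [-0.28   0.96   0.002] F [-0.1 -0.2  0.4] M [-0.01 -0.01 -0.04] w 87.8 q [-58.9  22.1   0.4  -0.  -68.4 -14.8]
cmd [ 0.175 -0.6    0.231] err mm [-0.1  0.5 -1.4] rot err [0.   0.01 0.11]
pre row: 13.79, -44.75, -5.71, 0.1149, 0.4547, 0.4385  rows>= 15.4
ben ['top', 'scene'] [0.59065253 0.34684016] -158.16132561303394 0.24087804555892944
ben ['top'] [0.59060521 0.34766294] -158.0242297082515 0.11453881859779358
ben ['scene'] [0.59128976 0.34577311] -158.24534238579415 0.10145246237516403
```

Emit:
move_arm(increments=[13.8,-44.75,-5.7,0,0.455,0.44,0.087,13.8,-44.75,-5.7,0,0.455,0.44,0.087,13.8,-44.75,-5.7,0,0.455,0.44,0.087,13.8,-44.75,-5.7,0,0.455,0.44,0.087,13.8,-44.75,-5.7,0,0.455,0.44,0.087,13.8,-44.75,-5.7,0,0.455,0.44,0.087,13.8,-44.75,-5.7,0,0.455,0.44,0.087,13.8,-44.75,-5.7,0,0.455,0.44,0.087,13.8,-44.75,-5.7,0,0.455,0.44,0.087,13.8,-44.75,-5.7,0,0.455,0.44,0.087,13.8,-44.75,-5.7,0,0.455,0.44,0.087,13.8,-44.75,-5.7,0,0.455,0.44,0.087])

```text
time_s: 1.1
tcp_pos: [0.3896, -0.1887, 0.2277]
ee_rot: [[0.699, -0.023, 0.715], [0.016, 1.0, 0.017], [-0.715, -0.001, 0.699]]
wrist_force: [-1.0, -1.3, -0.7]
gripper_width: 1.005
```

```bash
python3 - <<'E'
from mv import *
s=r.sense(); save(s["tcp_pos"],s["ee_rot"]); st()
plan(*grasp((.5529,-.0383,.032),1.7,45,.13),"pre")
E
```

```text
t 1.1 tcp [ 0.3896 -0.1887  0.2277] pitch 45.7 zaz 1.4 yaxis [-0.023  1.    -0.001] F [-1.  -1.3 -0.7] M [-0.07  1.7  -0.09] w 87.5 q [-16.8 -10.5 -38.2 -33.8 -23.  -45.1]
cmd [ 0.3896 -0.1887  0.2277] err mm [0. 0. 0.] rot err [0. 0. 0.]
pre row: -0.23, -0.66, 0.27, 0.1375, 0.1460, -0.0188  rows>= 4.8
```

Emit:
move_arm(increments=[-0.2,-0.7,0.3,0.137,0.146,-0.019,0.087,-0.2,-0.7,0.3,0.137,0.146,-0.019,0.087,-0.2,-0.7,0.3,0.137,0.146,-0.019,0.087,-0.2,-0.7,0.3,0.137,0.146,-0.019,0.087,-0.2,-0.7,0.3,0.137,0.146,-0.019,0.087,-0.2,-0.7,0.3,0.137,0.146,-0.019,0.087,-0.2,-0.7,0.3,0.137,0.146,-0.019,0.087,-0.2,-0.7,0.3,0.137,0.146,-0.019,0.087,-0.2,-0.7,0.3,0.137,0.146,-0.019,0.087])

```text
time_s: 1.85
tcp_pos: [0.4654, -0.0458, 0.102]
ee_rot: [[0.715, -0.032, 0.699], [0.026, 0.999, 0.018], [-0.699, 0.005, 0.715]]
wrist_force: [0.1, -0.1, -0.4]
gripper_width: 1.0
```

```bash
python3 - <<'E'
from mv import *
did([-.2,-.7,.3,.137,.146,-.019]); st()
s=r.sense(); save(s["tcp_pos"]+[0,0,.001],s["ee_rot"])
plan(*grasp((.5529,-.0383,.032),1.7,45,.13),"pre")
plan(*grasp((.5529,-.0383,.032),1.7,45,0),"grasp")
E
```

```text
t 1.85 tcp [ 0.4654 -0.0458  0.102 ] pitch 44.4 zaz 1.5 yaxis [-0.032  0.999  0.005] F [ 0.1 -0.1 -0.4] M [-0.11  1.53 -0.05] w 87.0 q [-10.8   7.2 -37.6 -88.   -9.2   6.7]
cmd [ 0.4683 -0.0408  0.1164] err mm [ -2.9  -4.9 -14.4] rot err [ 0.1  -0.61  0.27]
pre row: -0.13, 0.65, -0.30, -0.0067, 0.0049, 0.0119  rows>= 0.3
grasp row: -0.13, 0.65, -0.30, 0.1233, 0.0043, 0.0104  rows>= 3.0
```

```bash
cat > kin.py <<'E'
from mv import *
from scipy.optimize import least_squares
RY=lambda d:R.from_euler('y',d,degrees=True).as_matrix(); RX=lambda d:R.from_euler('x',d,degrees=True).as_matrix(); RZ=lambda d:R.from_euler('z',d,degrees=True).as_matrix()
def fk(q,L,s4=1,s6=1):
    a1,h,a2,a3,d4,d6=L
    B=RZ(q[0]); 
    p=np.array([a1,0,h])+RY(q[1])@np.array([0,0,a2])
    F=RY(q[1]-q[2]); p=p+F@np.array([d4,0,a3])
    W=F@RX(s4*q[3])@RY(-q[4])@RX(s6*q[5])
    p=p+W@np.array([d6,0,0]); return B@p,B@W
D=[([-58.923,22.042,.453,0,-68.411,-14.817],[.175,-.6,.231])]
E
python3 - <<'E'
from kin import *
s=r.sense()
D+= [(s["joints"],s["tcp_pos"]),([-16.8,-10.5,-38.2,-33.8,-23.,-45.1],[.3896,-.1887,.2277])]
for s4 in(1,-1):
  for s6 in (1,-1):
    print(s4,s6,np.abs(fk(s["joints"],np.ones(6),s4,s6)[1]-s["ee_rot"]).max())
best=None
for s4 in(1,-1):
    o=least_squares(lambda L:np.concatenate([fk(q,L,s4)[0]-p for q,p in D]),[.0,.3,.4,0.02,.4,.2]);print(s4,o.x.round(4),o.cost,np.abs(o.fun).max())
E
```

```text
1 1 0.8993940681272722
1 -1 0.9447478205743032
-1 1 1.2124417056465844
-1 -1 1.0178571189911725
1 [-0.0571  0.1401  0.4032  0.0219  0.5398  0.1057] 0.015533582785773574 0.13686201985683683
-1 [ 0.1461 -0.0112  0.255   0.1077  0.3479 -0.0485] 0.01599419458356857 0.13724615974940074
```

```bash
sed -i 's/RX(s6\*q\[5\])/RX(s6*q[5]+OFF)/; s/^D=/OFF=-90\nD=/' kin.py
python3 - <<'E'
import kin
from kin import *
s=r.sense()
D+= [(s["joints"],s["tcp_pos"]),([-16.8,-10.5,-38.2,-33.8,-23.,-45.1],[.3896,-.1887,.2277])]
for kin.OFF in (0,90,-90,180):
 for s4 in(1,-1):
  for s6 in (1,-1):
    print(kin.OFF,s4,s6,np.abs(fk(s["joints"],np.ones(6),s4,s6)[1]-s["ee_rot"]).max().round(3))
kin.OFF=-90
for s4 in(1,-1):
    o=least_squares(lambda L:np.concatenate([fk(q,L,s4,-1)[0]-p for q,p in D]),[.0,.3,.4,0.02,.4,.2]);print(s4,o.x.round(4),o.cost,np.abs(o.fun).max())
E
```

```text
0 1 1 0.899
0 1 -1 0.945
0 -1 1 1.212
0 -1 -1 1.018
90 1 1 0.429
90 1 -1 0.314
90 -1 1 1.976
90 -1 -1 1.999
-90 1 1 1.917
-90 1 -1 1.956
-90 -1 1 0.231
-90 -1 -1 0.0
180 1 1 1.274
180 1 -1 1.054
180 -1 1 0.958
180 -1 -1 1.018
1 [-0.0571  0.1401  0.4032  0.0219  0.5398  0.1057] 0.015533582785773574 0.13686201985683683
-1 [ 0.1461 -0.0112  0.255   0.1077  0.3479 -0.0485] 0.01599419458356857 0.13724615974940074
```

```bash
cat > kin.py <<'E'
from mv import *
from scipy.optimize import least_squares
RY=lambda d:R.from_euler('y',d,degrees=True).as_matrix(); RX=lambda d:R.from_euler('x',d,degrees=True).as_matrix(); RZ=lambda d:R.from_euler('z',d,degrees=True).as_matrix()
def fk(q,L):
    a1,b,h,a2,a3,d4,d6=L
    p=np.array([a1,b,h])+RY(q[1])@np.array([0,0,a2])
    F=RY(q[1]-q[2]); p=p+F@np.array([d4,0,a3])
    W=F@RX(-q[3])@RY(-q[4])@RX(-q[5]-90)
    p=p+W@np.array([d6,0,0]); return RZ(q[0])@p,RZ(q[0])@W
D=[([-58.923,22.042,.453,0,-68.411,-14.817],[.175,-.6,.231]),([-16.8,-10.5,-38.2,-33.8,-23.,-45.1],[.3896,-.1887,.2277]),([-10.8,7.2,-37.6,-88,-9.2,6.7],[ 0.4654,-0.0458,0.102])]
E
python3 - <<'E'
from kin import *
o=least_squares(lambda L:np.concatenate([fk(q,L)[0]-p for q,p in D]),[.0,-.16,.3,.4,0.02,.4,.2]);print(o.x.round(4),np.abs(o.fun).max())
for pri in ([0,-.16,.3,.4,.02,.4,.2],[0,-.16,.2,.3,.0,.3,.3],[0,-.16,.36,.3,.0,.35,.3]):
  o=least_squares(lambda L:np.concatenate([np.concatenate([fk(q,L)[0]-p for q,p in D]),1e-2*(L-pri)]),pri);print(o.x.round(4),np.abs(o.fun[:9]).max())
E
```

```text
[-0.3377 -0.1021  0.3488  0.609  -0.0969  0.8044  0.3196] 0.09117580001824169
[-0.3338 -0.1018  0.3463  0.6066 -0.0957  0.8006  0.3172] 0.09128037053084706
[-0.3333 -0.1017  0.3458  0.6062 -0.0954  0.8     0.3168] 0.09129995380357062
[-0.3338 -0.1018  0.3465  0.6065 -0.0958  0.8006  0.3172] 0.0912755565373013
```

```bash
cat >> mv.py <<'E'
def log():
    s=r.sense(); open("log.jsonl","a").write(json.dumps([list(s["joints"]),list(s["tcp_pos"])])+"\n")
def resync():
    s=r.sense(); save(s["tcp_pos"]+[0,0,.0012],s["ee_rot"])
E
python3 - <<'E'
from kin import *
log()
def fk2(q,L):
    a1,h,a2x,a2,a3,d4,d6,c,e=L
    p=np.array([a1,0,h])+RY(q[1])@np.array([a2x,0,a2])
    F=RY(q[1]-q[2]); p=p+F@np.array([d4,0,a3])
    p=p+F@RX(-q[3])@np.array([0,c,0])+F@RX(-q[3])@RY(-q[4])@np.array([d6,0,e]); return RZ(q[0])@p
for pri in ([0,.3,0,.4,.02,.4,.2,-.16,0],[0,.2,0,.3,.0,.3,.3,-.16,0]):
  o=least_squares(lambda L:np.concatenate([np.concatenate([fk2(q,L)-p for q,p in D]),1e-2*(L-pri)]),pri);print(o.x.round(4),np.abs(o.fun[:9]).max())
plan(*grasp((.5529,-.0383,.032),1.7,65,.09),"pre65")
E
```

```text
[ 0.0026  0.1594  0.0013  0.5616  0.0012  0.4193  0.2952 -0.1597 -0.0007] 0.00015770800018857778
[ 0.0031  0.1588  0.0018  0.5608  0.0015  0.4186  0.2943 -0.1597 -0.0009] 0.00023200007747847806
pre65 row: -0.08, 20.64, -0.32, 0.0384, 0.0048, 0.0384  rows>= 2.9
```

```bash
cat > kin.py <<'E'
from mv import *
from scipy.optimize import least_squares
RY=lambda d:R.from_euler('y',d,degrees=True).as_matrix(); RX=lambda d:R.from_euler('x',d,degrees=True).as_matrix(); RZ=lambda d:R.from_euler('z',d,degrees=True).as_matrix()
L0=[.0026,.1594,.0013,.5616,.0012,.4193,.2952,-.1597,-.0007]
LO=np.array([-179.83,-69.29,-61.27,-181.25,-171.15,-177.46]);HI=np.array([179.83,118.12,80.66,117.63,-9.14,177.46])
def fk(q,L=L0):
    a1,h,a2x,a2,a3,d4,d6,c,e=L
    p=np.array([a1,0,h])+RY(q[1])@np.array([a2x,0,a2])
    F=RY(q[1]-q[2]); p=p+F@np.array([d4,0,a3])
    G=F@RX(-q[3]); W=G@RY(-q[4])
    p=p+G@np.array([0,c,0])+W@np.array([d6,0,e]); return RZ(q[0])@p,RZ(q[0])@W@RX(-q[5]-90)
def ik(p,Rm,q0,tries=1):
    f=lambda q:np.concatenate([(fk(q)[0]-p)*10,R.from_matrix(Rm.T@fk(q)[1]).as_rotvec()])
    best=None
    for k in range(tries):
        g=np.clip(q0,LO+.1,HI-.1) if k==0 else np.random.default_rng(k).uniform(LO,HI)
        o=least_squares(f,g,bounds=(LO,HI),x_scale=50)
        if best is None or o.cost<best.cost: best=o
        if best.cost<1e-8: break
    return best.x,np.sqrt(2*best.cost)
E
python3 - <<'E'
from kin import *
np.set_printoptions(suppress=True,precision=1)
q0=r.sense()["joints"]
P=(.5529,-.0383,.032)
for e in(45,50,55,60,65,70,75,80,90):
    q,c=ik(*grasp(P,1.7,e),q0,15);print("grasp",e,q,round(c,4))
qs=np.array([-10,30,0,0,-100,0.])
for e in(120,130,140,150,155,160):
    q,c=ik(*grasp((.630,-.036,.086),3.3,e),qs,15);print("final",e,q,round(c,4))
for e in(120,130,140,150,155,160):
    q,c=ik(*grasp((.635,-.116,.061),3.3,e),qs,15);print("finalpad",e,q,round(c,4))
for e in(45,55,65,75):
    q,c=ik(*grasp((.539,.3265,.02),22,e),[30,20,0,0,-50,0.],15);print("bgrasp",e,q,round(c,4))
E
```

```text
grasp 45 [ -23.4   26.5  -35.6 -128.2  -22.4   58.7] 0.0
grasp 50 [ -12.    23.9  -28.  -101.8   -9.1   22.4] 0.0144
grasp 55 [-10.4  24.  -27.4 -95.9  -9.1  15.2] 0.0985
grasp 60 [  5.6  24.  -28.9 -39.2  -9.1 -54.6] 0.1352
grasp 65 [ 11.1  24.5 -34.  -12.5  -9.1 -86.2] 0.1102
grasp 70 [  13.1   24.7  -38.4    6.    -9.1 -106.7] 0.0604
grasp 75 [  13.6   24.8  -41.1   18.1   -9.9 -119.3] 0.0
grasp 80 [  13.8   26.1  -33.1    5.8  -21.1 -107.4] 0.0
grasp 90 [  12.8   29.1  -23.7   -0.   -37.2 -101.1] 0.0
final 120 [  9.8  45.1  14.   -3.3 -88.8 -95.6] 0.0
final 130 [   9.5   50.4   21.3   -4.1 -100.7  -95.5] 0.0
final 140 [   9.2   55.8   28.1   -4.9 -112.1  -95.7] 0.0
final 150 [   9.    61.    34.2   -5.9 -122.9  -96.1] 0.0
final 155 [   8.9   63.6   37.    -6.5 -128.1  -96.4] 0.0
final 160 [   8.9   66.    39.5   -7.2 -133.2  -96.8] 0.0
finalpad 120 [  3.8  47.6  14.2  -0.3 -86.6 -90.5] 0.0
finalpad 130 [  3.8  52.9  21.4  -0.3 -98.5 -90.4] 0.0
finalpad 140 [   3.8   58.3   28.2   -0.4 -109.9  -90.5] 0.0
finalpad 150 [   3.8   63.7   34.5   -0.5 -120.8  -90.5] 0.0
finalpad 155 [   3.8   66.3   37.3   -0.5 -126.   -90.5] 0.0
finalpad 160 [   3.8   68.8   39.8   -0.6 -131.   -90.5] 0.0
bgrasp 45 [  14.3   32.9  -39.9 -168.3  -28.    85.1] 0.0
bgrasp 55 [  16.    30.5  -32.6 -164.6   -9.1   79.7] 0.0235
bgrasp 65 [ 28.3  29.4 -44.5 117.6  -9.1 145.9] 0.1235
bgrasp 75 [  47.    30.8  -34.1   29.   -13.  -142.6] 0.0
```

```bash
python3 - <<'E'
from kin import *
np.set_printoptions(suppress=True,precision=1)
P=(.5579,-.0381,.032)
for e in(74,76,78,80):
  for b in (0,.09):
    q,c=ik(*grasp(P,1.7,e,b),[13,25,-35,10,-15,-110],1);print("grasp",e,b,q,round(c,4))
for e in(164,168,172):
    q,c=ik(*grasp((.630,-.036,.081),3.3,e),[9,66,40,-7,-133,-97],1);print("final",e,q,round(c,4))
    q,c=ik(*grasp((.630,-.036,.181),3.3,e),[9,66,40,-7,-133,-97],1);print("final up",e,q,round(c,4))
resync()
plan(*grasp(P,1.7,78,.09),"pre78")
E
```

```text
grasp 74 0 [  13.4   25.   -40.9   18.3   -9.1 -119.3] 0.0077
grasp 74 0.09 [  15.    14.7  -36.6    9.2  -23.4 -111.3] 0.0
grasp 76 0 [  13.8   25.4  -37.8   12.7  -13.4 -114.2] 0.0
grasp 76 0.09 [  14.8   15.5  -33.9    6.9  -27.1 -108.8] 0.0
grasp 78 0 [  13.9   25.9  -34.8    8.3  -17.7 -109.8] 0.0
grasp 78 0.09 [  14.5   16.3  -31.4    5.2  -30.7 -107. ] 0.0
grasp 80 0 [  13.7   26.4  -32.4    5.7  -21.5 -107.1] 0.0
grasp 80 0.09 [  14.2   17.3  -29.     3.8  -34.  -105.5] 0.0
final 164 [   8.8   68.2   41.3   -7.7 -136.7  -97.2] 0.0
final up 164 [   8.8   62.4   43.3   -9.1 -144.5  -98.9] 0.0
final 168 [   8.8   70.    42.9   -8.4 -140.6  -97.7] 0.0
final up 168 [   8.7   64.    44.5  -10.1 -148.   -99.7] 0.0
final 172 [   8.7   71.7   44.4   -9.2 -144.3  -98.3] 0.0
final up 172 [   8.7   65.5   45.4  -11.2 -151.5 -100.6] 0.0
pre78 row: -0.04, 33.64, -0.33, 0.0503, 0.0048, 0.0577  rows>= 4.7
```

Emit:
move_arm(increments=[0,33.6,-0.3,0.05,0.005,0.058,0.087,0,33.6,-0.3,0.05,0.005,0.058,0.087,0,33.6,-0.3,0.05,0.005,0.058,0.087,0,33.6,-0.3,0.05,0.005,0.058,0.087,0,33.6,-0.3,0.05,0.005,0.058,0.087,0,33.6,-0.3,0.05,0.005,0.058,0.087,0,33.6,-0.3,0.05,0.005,0.058,0.087,0,33.6,-0.3,0.05,0.005,0.058,0.087,0,33.6,-0.3,0.05,0.005,0.058,0.087,0,33.6,-0.3,0.05,0.005,0.058,0.087,0,33.6,-0.3,0.05,0.005,0.058,0.087,0,33.6,-0.3,0.05,0.005,0.058,0.087])

```text
time_s: 2.85
tcp_pos: [0.5465, -0.0366, 0.1136]
ee_rot: [[0.216, -0.035, 0.976], [0.002, 0.999, 0.035], [-0.976, -0.005, 0.216]]
wrist_force: [1.2, 0.5, 0.1]
gripper_width: 1.003
```

```bash
python3 - <<'E'
from mv import *
log(); did([0,33.6,-.3,.05,.005,.058]); st()
E
```

```text
t 2.85 tcp [ 0.5465 -0.0366  0.1136] pitch 77.5 zaz 2.1 yaxis [-0.035  0.999 -0.005] F [1.2 0.5 0.1] M [0.01 0.31 0.01] w 87.3 q [  14.8   16.2  -30.9    5.9  -30.9 -107.5]
cmd [ 0.5415 -0.0384  0.1097] err mm [5.  1.8 3.9] rot err [-0.39 -0.42 -0.27]
```

```bash
python3 - <<'E'
from mv import *
resync(); plan(*grasp((.5579,-.0381,.032),1.7,78,.09),"pre78")
E
```

```text
pre78 row: 0.35, 0.47, 0.24, 0.0043, -0.0017, -0.0062  rows>= 0.2
```

Emit:
move_arm(increments=[0,0,0,0,0,0,0.087,0,0,0,0,0,0,0.087,0,0,0,0,0,0,0.087])

```text
time_s: 3.1
tcp_pos: [0.54, -0.039, 0.1093]
ee_rot: [[0.21, -0.029, 0.977], [0.006, 1.0, 0.029], [-0.978, -0.0, 0.21]]
wrist_force: [-0.3, 0.2, -0.1]
gripper_width: 1.001
```

```bash
python3 - <<'E'
from mv import *
st();resync(); plan(*grasp((.5579,-.0381,.032),1.7,78,.0),"grasp78"); st()
E
```

```text
t 3.1 tcp [ 0.54   -0.039   0.1093] pitch 77.9 zaz 1.7 yaxis [-0.029  1.    -0.   ] F [-0.3  0.2 -0.1] M [-0.04  0.5   0.03] w 87.1 q [  14.5   16.2  -31.5    5.3  -30.6 -107.1]
cmd [ 0.5465 -0.0366  0.1148] err mm [-6.5 -2.3 -5.5] rot err [0.37 0.34 0.22]
grasp78 row: -0.02, 0.12, 0.01, 0.0915, 0.0004, 0.0010  rows>= 2.2
t 3.1 tcp [ 0.54   -0.039   0.1093] pitch 77.9 zaz 1.7 yaxis [-0.029  1.    -0.   ] F [-0.3  0.2 -0.1] M [-0.04  0.5   0.03] w 87.1 q [  14.5   16.2  -31.5    5.3  -30.6 -107.1]
cmd [ 0.54   -0.039   0.1105] err mm [ 0.   0.  -1.2] rot err [0. 0. 0.]
```

Emit:
move_arm(increments=[0,0.1,0,0.03,0.0,0.0,0.087,0,0.1,0,0.06,0,0.001,0.087,0,0.1,0,0.08,0,0.001,0.087,0,0.1,0,0.0915,0,0.001,0.087,0,0.1,0,0.0915,0,0.001,0.087,0,0.1,0,0.0915,0,0.001,0.087])

```text
time_s: 3.6
tcp_pos: [0.5605, -0.0388, 0.0201]
ee_rot: [[0.207, -0.029, 0.978], [0.005, 1.0, 0.029], [-0.978, -0.001, 0.207]]
wrist_force: [0.4, -0.1, -0.0]
gripper_width: 1.0
```

```bash
python3 - <<'E'
from mv import *
did([0,.1,0,.0915,0,.001]);log();st()
for n in("scene","top"):
    im=r.capture(n)[:,:,::-1]; c=im[150:250,150:310] if n=="scene" else im[155:275,220:380]
    cv2.imwrite(f"pics/g1_{n}.png",cv2.resize(c,None,fx=4.5,fy=4.5,interpolation=cv2.INTER_CUBIC))
E
```

```text
t 3.6 tcp [ 0.5605 -0.0388  0.0201] pitch 78.0 zaz 1.7 yaxis [-0.029  1.    -0.001] F [ 0.4 -0.1 -0. ] M [-0.03  0.42  0.06] w 87.0 q [  13.8   26.   -34.6    8.3  -17.8 -109.8]
cmd [ 0.5602 -0.0384  0.0213] err mm [ 0.3 -0.4 -1.1] rot err [ 0.01  0.05 -0.04]
```

View pics/g1_scene.png

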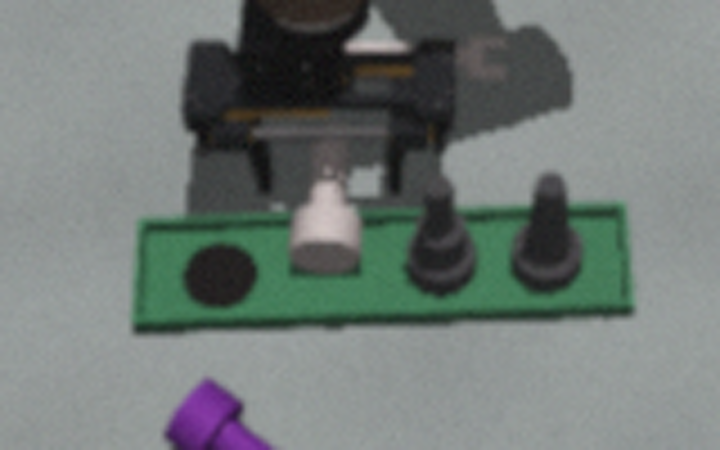

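View pics/g1_top.png

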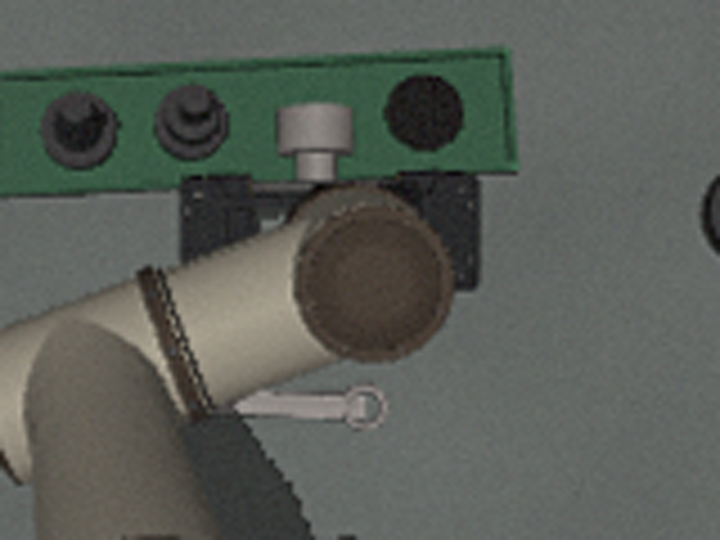

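Emit:
move_arm(increments=[0,0,0,0,0,0,0.02,0,0,0,0,0,0,0.01,0,0,0,0,0,0,0.01,0,0,0,0,0,0,0.01,0,0,0,0,0,0,0.01,0,0,0,0,0,0,0.01,0,0,0,0,0,0,0.01,0,0,0,0,0,0,0.01,0,0,0,0,0,0,0.01,0,0,0,0,0,0,0.01])

```text
time_s: 4.53
tcp_pos: [0.5618, -0.0379, 0.0206]
ee_rot: [[0.209, -0.03, 0.977], [0.006, 1.0, 0.03], [-0.978, -0.001, 0.209]]
wrist_force: [-0.0, -0.8, -0.4]
gripper_width: 0.327
```

```bash
python3 - <<'E'
from mv import *
st(); p,Rm=load(); plan(p+[0,0,.1],Rm,"lift")
E
```

```text
t 4.53 tcp [ 0.5618 -0.0379  0.0206] pitch 77.9 zaz 1.7 yaxis [-0.03   1.    -0.001] F [-0.  -0.8 -0.4] M [-0.38  0.37 -0.1 ] w 28.5 q [  13.9   26.   -34.5    8.3  -17.8 -109.8]
cmd [ 0.5602 -0.0384  0.0213] err mm [ 1.5  0.5 -0.7] rot err [-0.05 -0.05 -0.01]
lift row: 0.00, 0.00, 0.00, -0.0978, -0.0000, 0.0208  rows>= 2.4
```

Emit:
move_arm(increments=[0,0,0,-0.01,0,0.002,0.01,0,0,0,-0.03,0,0.006,0.01,0,0,0,-0.05,0,0.01,0.01,0,0,0,-0.07,0,0.015,0.01,0,0,0,-0.09,0,0.019,0.01,0,0,0,-0.11,0,0.023,0.01,0,0,0,-0.12,0,0.025,0.01,0,0,0,-0.12,0,0.025,0.01,0,0,0,-0.12,0,0.025,0.01])

```text
time_s: 5.28
tcp_pos: [0.5596, -0.038, 0.142]
ee_rot: [[0.206, -0.029, 0.978], [0.006, 1.0, 0.029], [-0.978, -0.0, 0.206]]
wrist_force: [-1.0, -0.1, -5.3]
gripper_width: 0.309
```

```bash
python3 - <<'E'
from mv import *
did([0,0,0,-.12,0,.025]);log();st()
for n in("scene",):
    im=r.capture(n)[:,:,::-1]; c=im[130:250,150:310]
    cv2.imwrite(f"pics/g2_{n}.png",cv2.resize(c,None,fx=4.5,fy=4.5,interpolation=cv2.INTER_CUBIC))
E
```

```text
t 5.28 tcp [ 0.5596 -0.038   0.142 ] pitch 78.1 zaz 1.7 yaxis [-0.029  1.    -0.   ] F [-1.  -0.1 -5.3] M [-0.07  1.    0.01] w 26.9 q [  14.    15.4  -26.2    4.2  -36.9 -105.5]
cmd [ 0.5597 -0.0384  0.1438] err mm [-0.1  0.4 -1.8] rot err [ 0.01  0.12 -0.  ]
```

View pics/g2_scene.png

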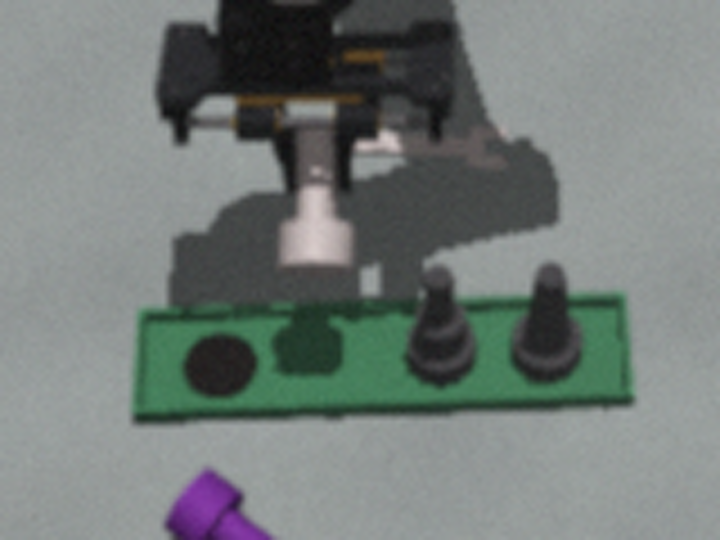

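```bash
python3 - <<'E'
from mv import *
s=r.sense(); G=s["tcp_pos"]-.011*s["ee_rot"][:,0]
for t in range(20,100,10):
    a=np.array([-np.cos(np.radians(t)),-.03*np.cos(np.radians(t)),np.sin(np.radians(t))]); O=G-.075*a
    c=proj("scene",cyl(O,a,.026,0,.03)); 
    print(t,"foot u",c[:,0].min().round(1),c[:,0].max().round(1),"v",c[:,1].min().round(1),c[:,1].max().round(1))
E
python3 - <<'E'
import cv2
im=cv2.imread("pics/g2_scene.png"); cv2.imwrite("pics/g2z.png",cv2.resize(im[90:300,220:420],None,fx=3,fy=2.8,interpolation=cv2.INTER_CUBIC))
E
```

```text
20 foot u 211.2 228.3 v 178.2 191.3
30 foot u 211.6 228.6 v 180.1 190.3
40 foot u 211.8 228.9 v 179.1 191.2
50 foot u 212.1 229.1 v 177.2 191.6
60 foot u 212.3 229.4 v 174.9 191.2
70 foot u 212.5 229.6 v 172.4 190.0
80 foot u 212.7 229.7 v 169.7 188.2
90 foot u 212.9 229.8 v 166.9 185.7
```

View pics/g2z.png

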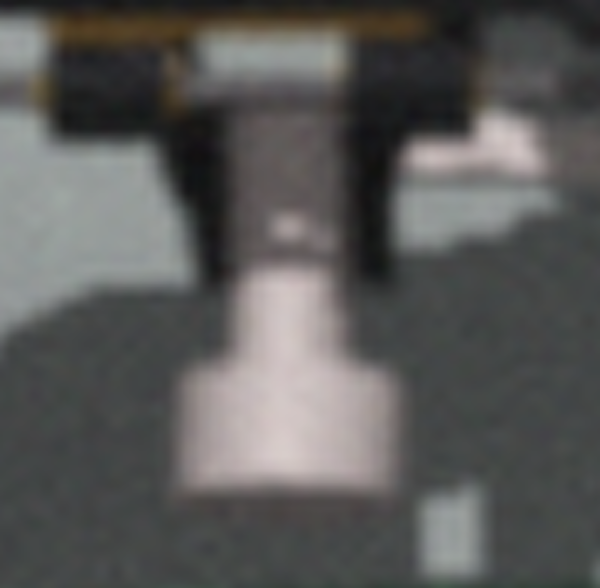

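The image shows the punch hanging centred in the fingers, its underside about edge-on (foot bottom at crop (285,495)): it pivoted to roughly 30° head-up during the lift. So about 60° of tool pitch remains.

```bash
python3 - <<'E'
from kin import *
p,Rm=grasp((.630,-.036,.171),3.3,138); plan(p,Rm,"up138")
print(ik(p,Rm,[9,55,30,-5,-112,-96])[0].round(0))
E
```

```text
up138 row: -1.62, 60.02, -0.51, -0.0064, 0.0001, 0.0649  rows>= 8.4
[   9.   50.   31.   -5. -118.  -96.]
```

Emit:
move_arm(increments=[-0.1,5,0,-0.005,0,0.005,0.01,-0.3,10,0,-0.006,0,0.01,0.01,-0.4,16,0,-0.006,0,0.016,0.01,-0.6,22,-0.2,-0.006,0,0.022,0.01,-0.8,28,-0.2,-0.006,0,0.03,0.01,-0.9,34,-0.3,-0.006,0,0.036,0.01,-1.1,40,-0.3,-0.006,0,0.042,0.01,-1.2,46,-0.4,-0.006,0,0.05,0.01,-1.4,52,-0.4,-0.006,0,0.056,0.01,-1.5,57,-0.5,-0.006,0,0.061,0.01,-1.6,60,-0.5,-0.006,0,0.065,0.01,-1.6,60,-0.5,-0.006,0,0.065,0.01])

```text
time_s: 6.33
tcp_pos: [0.6243, -0.0355, 0.1549]
ee_rot: [[-0.745, -0.057, 0.664], [-0.042, 0.998, 0.038], [-0.665, 0.001, -0.747]]
wrist_force: [-0.8, 0.5, -6.9]
gripper_width: 0.315
```

```bash
python3 - <<'E'
from mv import *
did([-1.6,60,-.5,-.006,0,.065]);log();st()
for n in("scene","top"):
    im=r.capture(n)[:,:,::-1]; c=im[110:230,150:310] if n=="scene" else im[130:250,220:380]
    cv2.imwrite(f"pics/g3_{n}.png",cv2.resize(c,None,fx=5,fy=5,interpolation=cv2.INTER_CUBIC))
E
```

```text
t 6.33 tcp [ 0.6243 -0.0355  0.1549] pitch 138.3 zaz 3.3 yaxis [-0.057  0.998  0.001] F [-0.8  0.5 -6.9] M [ 0.25 -2.71 -0.08] w 27.4 q [   9.3   51.4   31.1   -5.1 -117.7  -96.4]
cmd [ 0.622  -0.0366  0.1632] err mm [ 2.3  1.1 -8.4] rot err [-0.01  0.32  0.04]
```

View pics/g3_scene.png

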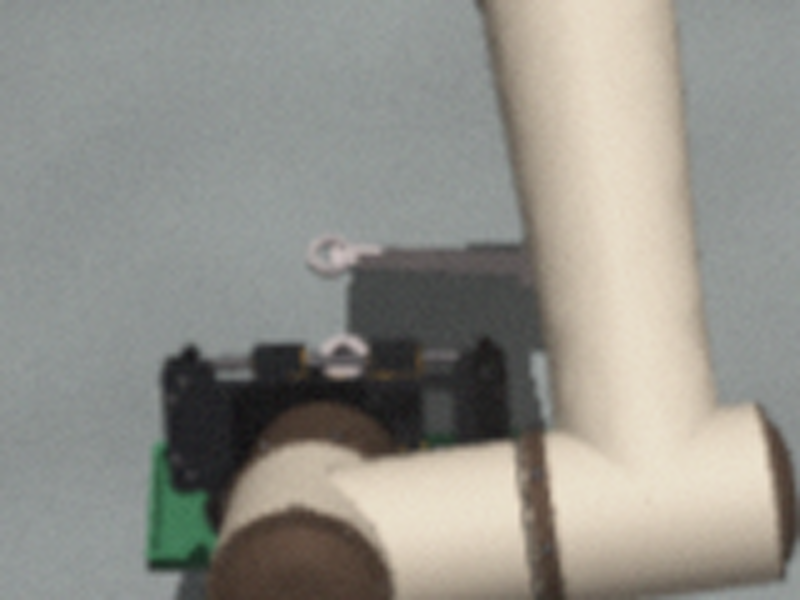

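View pics/g3_top.png

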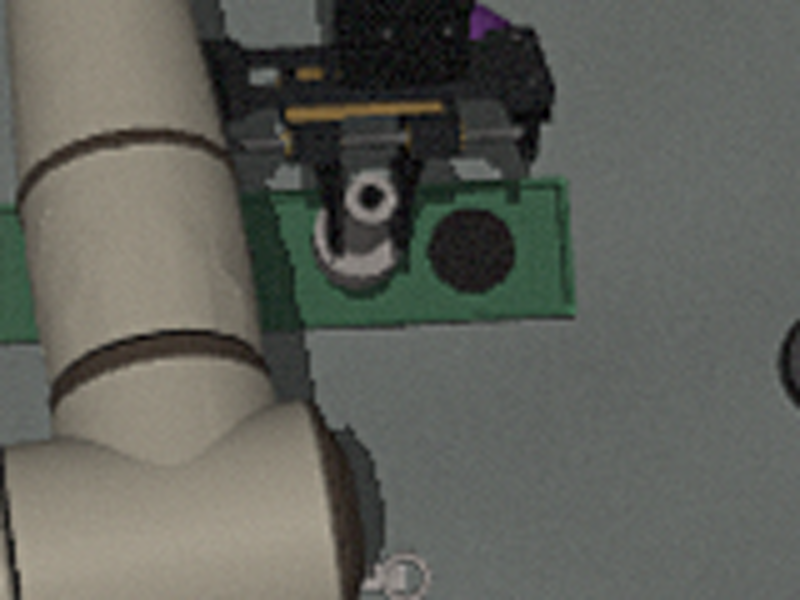

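```bash
cat >> kin.py <<'E'
def tiltscan(G,s,D,az=3.3,ts=range(60,125,10)):
    for t in ts:
        t0=np.radians(t);A=np.radians(az)
        a=np.array([-np.cos(t0)*np.cos(A),-np.cos(t0)*np.sin(A),np.sin(t0)]);O=G-s*a
        c=proj("top",cyl(O,a,D[0],0,D[1])); h=proj("top",[O+a*D[3]])[0]; f=proj("top",cyl(O,a,D[0],D[1],D[1]))
        print(t,"head",h.round(1),"foot top rim u",f[:,0].min().round(1),f[:,0].max().round(1),"v",f[:,1].min().round(1),f[:,1].max().round(1),"foot all v",c[:,1].max().round(1))
E
python3 - <<'E'
from kin import *
s=r.sense(); G=s["tcp_pos"]-.011*s["ee_rot"][:,0]; print(G)
tiltscan(G,.075,(.026,.03,.014,.105))
im=cv2.imread("pics/g3_top.png"); cv2.imwrite("pics/g3z.png",cv2.resize(im[140:320,270:450],None,fx=3.3,fy=3.3,interpolation=cv2.INTER_CUBIC))
E
```

```text
[ 0.63170558 -0.03533211  0.16652134]
60 head [294.1 175.2] foot top rim u 282.1 300.2 v 157.6 174.7 foot all v 174.7
70 head [294.  173.4] foot top rim u 282.2 300.3 v 159.9 177.8 foot all v 177.8
80 head [294.  171.5] foot top rim u 282.3 300.4 v 162.5 180.6 foot all v 180.6
90 head [293.9 169.6] foot top rim u 282.4 300.5 v 165.4 183.2 foot all v 184.8
100 head [293.7 167.7] foot top rim u 282.6 300.7 v 168.4 185.5 foot all v 188.8
110 head [293.6 166. ] foot top rim u 282.8 301.0 v 171.6 187.4 foot all v 192.4
120 head [293.4 164.4] foot top rim u 283.0 301.3 v 174.7 188.9 foot all v 195.3
```

View pics/g3z.png

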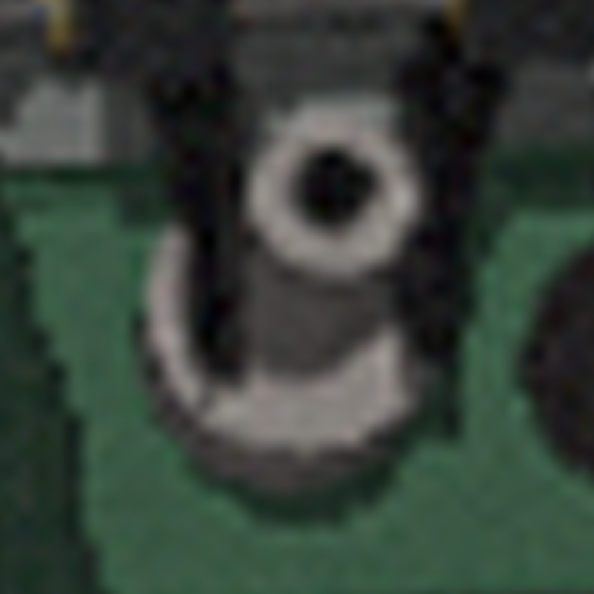

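```bash
python3 - <<'E'
from kin import *
st();p,Rm=grasp((.630,-.036,.105),3.3,133); plan(p,Rm,"")
E
```

```text
t 6.43 tcp [ 0.6235 -0.0358  0.1592] pitch 138.0 zaz 3.3 yaxis [-0.057  0.998 -0.   ] F [-0.  -0.7 -3.8] M [ 0.12 -2.47  0.02] w 27.2 q [   9.3   50.9   30.9   -5.  -117.7  -96.4]
cmd [ 0.622  -0.0366  0.1632] err mm [ 1.6  0.8 -4.1] rot err [ 0.    0.02 -0.02]
 row: -0.01, -4.98, -0.02, 0.0440, 0.0001, 0.0496  rows>= 1.6
```

Emit:
move_arm(increments=[0,-1,0,0.006,0,0.007,0.01,0,-2,0,0.015,0,0.017,0.01,0,-3,0,0.024,0,0.027,0.01,0,-4,0,0.033,0,0.037,0.01,0,-5,0,0.04,0,0.045,0.01,0,-5,0,0.044,0,0.05,0.01,0,-5,0,0.044,0,0.05,0.01,0,-5,0,0.044,0,0.05,0.01,0,-5,0,0.044,0,0.05,0.01])

```text
time_s: 7.18
tcp_pos: [0.6246, -0.0359, 0.0971]
ee_rot: [[-0.678, -0.058, 0.732], [-0.04, 0.998, 0.043], [-0.734, -0.0, -0.68]]
wrist_force: [1.6, -0.5, -4.5]
gripper_width: 0.312
```

```bash
python3 - <<'E'
from kin import *
did([0,-5,0,.044,0,.05]);log();st()
s=r.sense(); G=s["tcp_pos"]-.011*s["ee_rot"][:,0]; print(G)
tiltscan(G,.075,(.026,.03,.014,.105))
im=r.capture("top")[:,:,::-1];cv2.imwrite("pics/g4z.png",cv2.resize(im[155:195,270:310],None,fx=15,fy=15,interpolation=cv2.INTER_CUBIC))
E
```

```text
t 7.18 tcp [ 0.6246 -0.0359  0.0971] pitch 132.8 zaz 3.3 yaxis [-0.058  0.998 -0.   ] F [ 1.6 -0.5 -4.5] M [ 0.12 -2.3   0.06] w 27.1 q [   9.4   51.1   24.6   -4.3 -106.1  -95.7]
cmd [ 0.6228 -0.0365  0.0966] err mm [1.9 0.6 0.4] rot err [-0.03 -0.17 -0.06]
[ 0.6320932  -0.03549522  0.10513854]
60 head [292.1 178.8] foot top rim u 280.8 298.1 v 161.7 178.1 foot all v 178.1
70 head [292.1 177. ] foot top rim u 280.8 298.2 v 163.9 181.0 foot all v 181.0
80 head [292.  175.2] foot top rim u 280.9 298.2 v 166.4 183.8 foot all v 183.8
90 head [291.9 173.3] foot top rim u 281.0 298.4 v 169.2 186.3 foot all v 187.7
100 head [291.8 171.6] foot top rim u 281.2 298.6 v 172.1 188.5 foot all v 191.6
110 head [291.7 169.9] foot top rim u 281.4 298.8 v 175.1 190.3 foot all v 195.0
120 head [291.5 168.4] foot top rim u 281.6 299.1 v 178.1 191.7 foot all v 197.9
```

View pics/g4z.png

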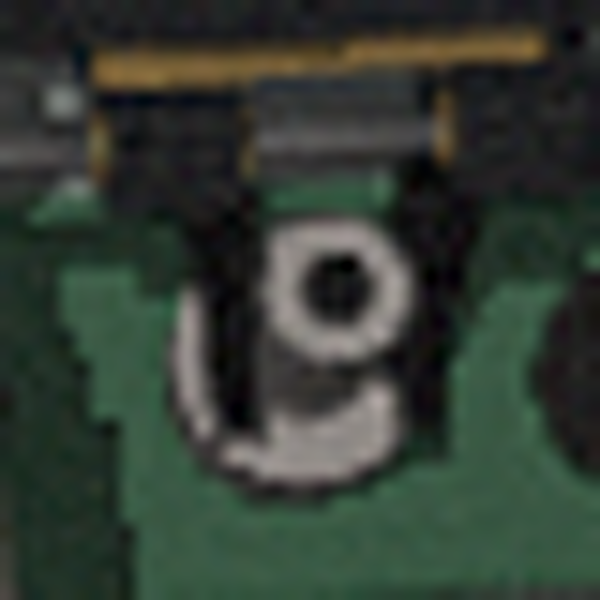

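Emit:
move_arm(increments=[0,0,0,0.006,0,0.0055,0.01,0,0,0,0.0117,0,0.0109,0.01,0,0,0,0.0132,0,0.0123,0.01,0,0,0,0.0146,0,0.0136,0.01,0,0,0,0.0146,0,0.0136,0.01,0,0,0,0.0146,0,0.0136,0.01])

```text
time_s: 7.73
tcp_pos: [0.6242, -0.036, 0.076]
ee_rot: [[-0.68, -0.058, 0.731], [-0.04, 0.998, 0.042], [-0.732, -0.0, -0.681]]
wrist_force: [-1.1, 0.1, -5.0]
gripper_width: 0.315
```

```bash
python3 - <<'E'
from kin import *
did([0,0,0,.0146,0,.0136]);st()
s=r.sense(); G=s["tcp_pos"]-.011*s["ee_rot"][:,0]; print(G)
E
```

```text
t 7.73 tcp [ 0.6242 -0.036   0.076 ] pitch 132.9 zaz 3.3 yaxis [-0.058  0.998 -0.   ] F [-1.1  0.1 -5. ] M [ 0.11 -2.34  0.04] w 27.4 q [   9.4   52.3   23.8   -4.3 -104.3  -95.5]
cmd [ 0.6228 -0.0365  0.0767] err mm [ 1.5  0.5 -0.7] rot err [-0.02 -0.03 -0.06]
[ 0.63172884 -0.03557691  0.0840109 ]
```

Continue in 1 mm steps, watching the force.

Emit:
move_arm(increments=[0,0,0,0.0007,0,0.0007,0.01,0,0,0,0.0015,0,0.0014,0.01,0,0,0,0.0015,0,0.0014,0.01])

```text
time_s: 7.98
tcp_pos: [0.6242, -0.0359, 0.0741]
ee_rot: [[-0.68, -0.058, 0.731], [-0.04, 0.998, 0.042], [-0.732, -0.0, -0.681]]
wrist_force: [0.6, 0.3, -5.1]
gripper_width: 0.309
```

Emit:
move_arm(increments=[0,0,0,0.0007,0,0.0007,0.01,0,0,0,0.0007,0,0.0007,0.01,0,0,0,0.0007,0,0.0007,0.01])

```text
time_s: 8.23
tcp_pos: [0.6243, -0.036, 0.0734]
ee_rot: [[-0.68, -0.058, 0.731], [-0.04, 0.998, 0.042], [-0.732, -0.0, -0.681]]
wrist_force: [0.6, -1.1, -3.7]
gripper_width: 0.31
```

```bash
python3 - <<'E'
from kin import *
did([0,0,0,.0022,0,.0021]);st()
E
```

```text
t 8.23 tcp [ 0.6243 -0.036   0.0734] pitch 132.9 zaz 3.3 yaxis [-0.058  0.998 -0.   ] F [ 0.6 -1.1 -3.7] M [ 0.12 -2.16  0.02] w 27.0 q [   9.4   52.4   23.7   -4.3 -104.   -95.5]
cmd [ 0.6228 -0.0365  0.0737] err mm [ 1.5  0.5 -0.2] rot err [-0.02 -0.06 -0.06]
```

Force is beginning to unload; two more millimetres to seat the foot flat.

Emit:
move_arm(increments=[0,0,0,0.0007,0,0.0007,0.01,0,0,0,0.0007,0,0.0007,0.01,0,0,0,0.0007,0,0.0007,0.01])

```text
time_s: 8.48
tcp_pos: [0.6243, -0.036, 0.0733]
ee_rot: [[-0.68, -0.059, 0.731], [-0.04, 0.998, 0.043], [-0.732, -0.001, -0.681]]
wrist_force: [-0.2, 0.6, 2.4]
gripper_width: 0.317
```

Emit:
move_arm(increments=[0,0,0,0.0007,0,0.0007,0.01,0,0,0,0.0015,0,0.0014,0.01,0,0,0,0.0015,0,0.0014,0.01])

```text
time_s: 8.73
tcp_pos: [0.6244, -0.036, 0.0733]
ee_rot: [[-0.68, -0.059, 0.73], [-0.041, 0.998, 0.043], [-0.732, -0.001, -0.682]]
wrist_force: [-0.9, 1.7, 7.7]
gripper_width: 0.316
```

```bash
python3 - <<'E'
from kin import *
did([0,0,0,.0022,0,.0021]);st()
s=r.sense(); G=s["tcp_pos"]-.011*s["ee_rot"][:,0]; print(G)
tiltscan(G,.072,(.026,.03,.014,.105))
im=r.capture("top")[:,:,::-1];cv2.imwrite("pics/g5z.png",cv2.resize(im[155:195,270:310],None,fx=15,fy=15,interpolation=cv2.INTER_CUBIC))
E
```

```text
t 8.73 tcp [ 0.6244 -0.036   0.0733] pitch 133.0 zaz 3.3 yaxis [-0.059  0.998 -0.001] F [-0.9  1.7  7.7] M [ 0.44  0.21 -0.43] w 27.5 q [   9.5   52.5   23.7   -4.2 -104.   -95.5]
cmd [ 0.6228 -0.0365  0.0706] err mm [1.5 0.5 2.7] rot err [-0.04 -0.01 -0.15]
[ 0.63184892 -0.03557149  0.08134168]
60 head [291.5 180.6] foot top rim u 280.4 297.5 v 163.6 179.8 foot all v 179.8
70 head [291.5 178.6] foot top rim u 280.4 297.5 v 165.6 182.5 foot all v 182.5
80 head [291.4 176.7] foot top rim u 280.5 297.6 v 167.9 185.1 foot all v 185.1
90 head [291.3 174.7] foot top rim u 280.6 297.7 v 170.5 187.4 foot all v 188.8
100 head [291.2 172.8] foot top rim u 280.8 297.9 v 173.2 189.4 foot all v 192.4
110 head [291. 171.] foot top rim u 280.9 298.1 v 176.0 191.0 foot all v 195.6
120 head [290.9 169.3] foot top rim u 281.1 298.4 v 178.8 192.3 foot all v 198.3
```

View pics/g5z.png

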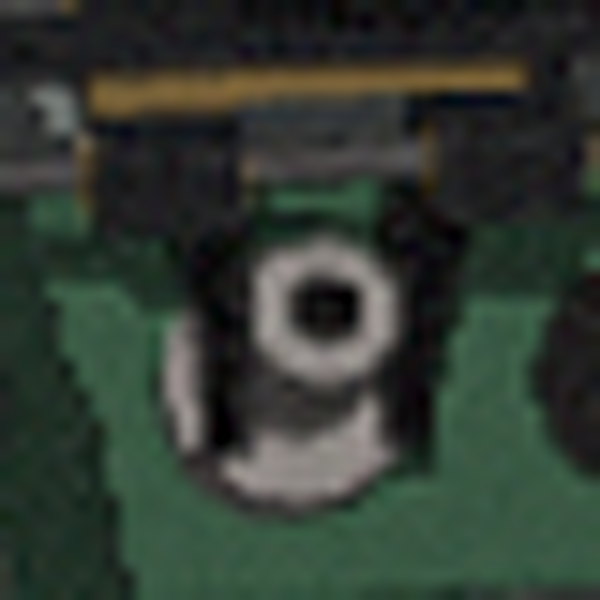

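Emit:
move_arm(increments=[0,0,0,-0.0015,0,-0.0014,0.01,0,0,0,-0.0015,0,-0.0014,0.032,0,0,0,-0.0015,0,-0.0014,0.04,0,0,0,-0.0015,0,-0.0014,0.05,0,0,0,-0.0015,0,-0.0014,0.055,0,0,0,-0.0015,0,-0.0014,0.055,0,0,0,-0.0015,0,-0.0014,0.055,0,0,0,-0.0015,0,-0.0014,0.055])

```text
time_s: 9.45
tcp_pos: [0.6243, -0.036, 0.0719]
ee_rot: [[-0.68, -0.058, 0.731], [-0.04, 0.998, 0.042], [-0.732, -0.0, -0.681]]
wrist_force: [-0.1, 0.0, -0.4]
gripper_width: 0.622
```

```bash
python3 - <<'E'
from kin import *
did([0,0,0,-.0015,0,-.0014]);st()
im=r.capture("top")[:,:,::-1];cv2.imwrite("pics/g6z.png",cv2.resize(im[155:195,270:310],None,fx=15,fy=15,interpolation=cv2.INTER_CUBIC))
E
```

```text
t 9.45 tcp [ 0.6243 -0.036   0.0719] pitch 132.9 zaz 3.3 yaxis [-0.058  0.998 -0.   ] F [-0.1  0.  -0.4] M [ 0.08 -1.35  0.05] w 54.1 q [   9.4   52.5   23.7   -4.3 -103.9  -95.5]
cmd [ 0.6228 -0.0365  0.0727] err mm [ 1.5  0.5 -0.7] rot err [-0.02 -0.04 -0.05]
```

View pics/g6z.png

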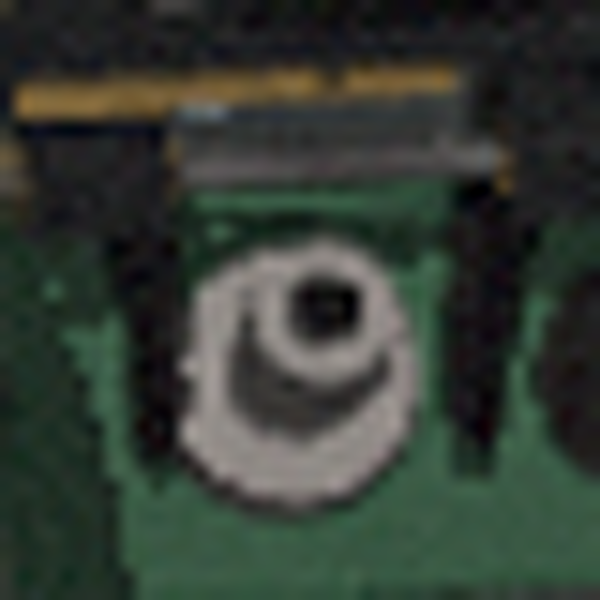

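Standing free between open fingers (head at crop (325,305), foot ring around it). Retract up and away, then to the bench punch.

```bash
python3 - <<'E'
from kin import *
np.set_printoptions(suppress=True,precision=1)
h=np.array([np.cos(np.radians(-158.1)),np.sin(np.radians(-158.1))]);c8=np.cos(np.radians(8));s8=np.sin(np.radians(8))
O=np.array([.5907,.3468,.0276]); s=.10; P=np.array([*(O[:2]+s*c8*h),O[2]-s*s8]);print(P)
for e in(78,82,86,90):
    for b in(0,.12):
        q,c=ik(*grasp(P,21.9,e,b,off=.002),[40,25,-30,10,-20,-110],6);print(e,b,q,round(c,4))
p,Rm=load(); plan(p-Rm[:,0]*.13+[0,0,.12],Rm,"retract")
p1=p-Rm[:,0]*.13+[0,0,.12]; save(p1,Rm); plan(*grasp(P+[0,0,.2],21.9,84,0.0,off=.002),"over bench"); save(p,Rm)
E
```

```text
[0.5 0.3 0. ]
78 0 [  49.6   28.5  -35.4   20.   -16.4 -136.4] 0.0
78 0.12 [  51.7   16.6  -29.2   10.6  -34.2 -128.1] 0.0
82 0 [  49.4   29.7  -28.5    8.7  -25.  -125.2] 0.0
82 0.12 [  50.3   18.7  -23.3    5.8  -41.1 -122.6] 0.0
86 0 [  48.5   30.9  -23.5    3.4  -32.1 -119.4] 0.0
86 0.12 [  48.9   21.   -17.9    2.5  -47.5 -118.7] 0.0
90 0 [  47.6   32.2  -19.2   -0.   -38.6 -115.7] 0.0
90 0.12 [  47.6   23.4  -12.9   -0.   -53.7 -115.7] 0.0
retract row: 0.00, 0.00, 0.00, -0.2178, 0.0000, -0.0818  rows>= 5.6
over bench row: -18.20, -48.54, -6.10, 0.1869, 0.3530, -0.0889  rows>= 9.8
```

Emit:
move_arm(increments=[0,0,0,-0.02,0,0,0.055,0,0,0,-0.05,0,0,0.055,0,0,0,-0.085,0,-0.01,0.055,0,0,0,-0.12,0,-0.03,0.06,0,0,0,-0.155,0,-0.05,0.087,0,0,0,-0.19,0,-0.07,0.087,0,0,0,-0.218,0,-0.082,0.087,0,0,0,-0.218,0,-0.082,0.087,0,0,0,-0.218,0,-0.082,0.087])

```text
time_s: 10.25
tcp_pos: [0.7135, -0.0306, 0.2891]
ee_rot: [[-0.675, -0.058, 0.735], [-0.039, 0.998, 0.043], [-0.737, 0.001, -0.676]]
wrist_force: [0.5, 0.4, -1.6]
gripper_width: 0.959
```

Emit:
move_arm(increments=[-18.2,-48.5,-6.1,0.187,0.353,-0.089,0.087,-18.2,-48.5,-6.1,0.187,0.353,-0.089,0.087,-18.2,-48.5,-6.1,0.187,0.353,-0.089,0.087,-18.2,-48.5,-6.1,0.187,0.353,-0.089,0.087,-18.2,-48.5,-6.1,0.187,0.353,-0.089,0.087,-18.2,-48.5,-6.1,0.187,0.353,-0.089,0.087,-18.2,-48.5,-6.1,0.187,0.353,-0.089,0.087,-18.2,-48.5,-6.1,0.187,0.353,-0.089,0.087,-18.2,-48.5,-6.1,0.187,0.353,-0.089,0.087,-18.2,-48.5,-6.1,0.187,0.353,-0.089,0.087,-18.2,-48.5,-6.1,0.187,0.353,-0.089,0.087,-18.2,-48.5,-6.1,0.187,0.353,-0.089,0.087])

```text
time_s: 11.25
tcp_pos: [0.4952, 0.3121, 0.2084]
ee_rot: [[0.093, -0.379, 0.921], [0.036, 0.925, 0.377], [-0.995, -0.002, 0.1]]
wrist_force: [0.6, 0.5, 0.2]
gripper_width: 0.998
```

```bash
python3 - <<'E'
from kin import *
did([0,0,0,-.218,0,-.082]);did([-18.2,-48.5,-6.1,.187,.353,-.089]);st()
for n in("top","scene"):
    im=r.capture(n)[:,:,::-1];cv2.imwrite(n+"1raw.png",im);cv2.imwrite(f"pics/h1_{n}.png",cv2.resize(im,(800,600),interpolation=cv2.INTER_CUBIC))
E
```

```text
t 11.25 tcp [0.4952 0.3121 0.2084] pitch 84.3 zaz 22.3 yaxis [-0.379  0.925 -0.002] F [0.6 0.5 0.2] M [-0.1  0.2 -0. ] w 86.8 q [  49.5   16.4  -12.7    3.3  -55.9 -118.9]
cmd [0.4988 0.31   0.212 ] err mm [-3.6  2.1 -3.6] rot err [-0.38  0.24 -0.08]
```

View pics/h1_top.png

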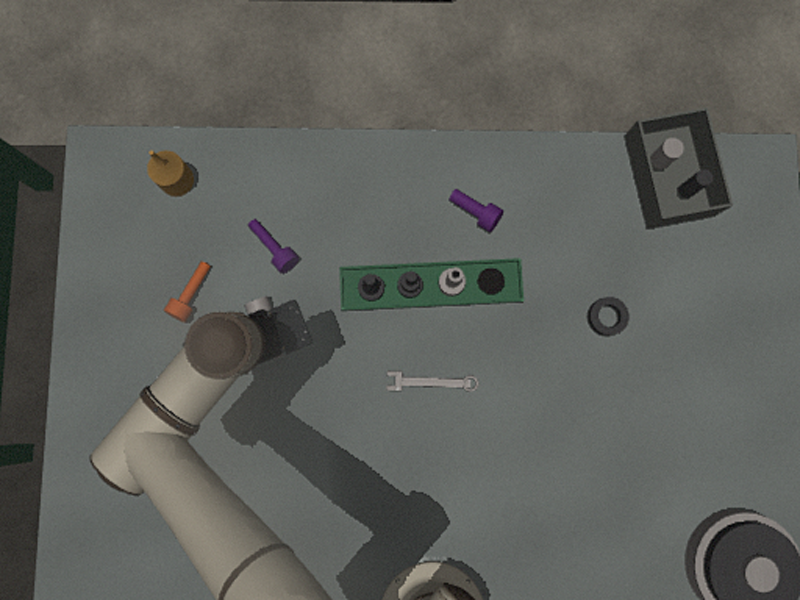

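View pics/h1_scene.png

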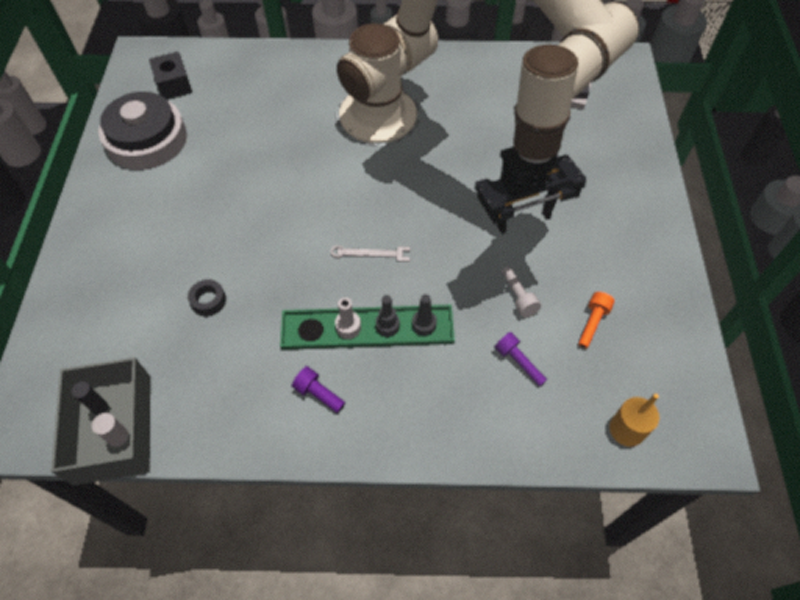

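```bash
python3 - <<'E'
from kin import *
P=np.array([.4988,.3099,.0137]); plan(*grasp(P+[0,0,.03],21.9,84,0.0,off=.002),"30 above");plan(*grasp(P,21.9,84,0.0,off=.002),"grasp")
E
```

```text
30 above row: -0.00, -0.04, -0.00, 0.1694, -0.0000, -0.0175  rows>= 4.1
grasp row: -0.00, -0.04, -0.00, 0.1992, -0.0000, -0.0207  rows>= 4.8
```

Emit:
move_arm(increments=[0,0,0,0.035,0,-0.004,0.087,0,0,0,0.07,0,-0.007,0.087,0,0,0,0.11,0,-0.011,0.087,0,0,0,0.145,0,-0.015,0.087,0,0,0,0.169,0,-0.0175,0.087,0,0,0,0.169,0,-0.0175,0.087,0,0,0,0.169,0,-0.0175,0.087])

```text
time_s: 11.93
tcp_pos: [0.5001, 0.3085, 0.0401]
ee_rot: [[0.095, -0.373, 0.923], [0.035, 0.928, 0.371], [-0.995, -0.003, 0.101]]
wrist_force: [-0.3, 0.7, 0.0]
gripper_width: 0.995
```

```bash
python3 - <<'E'
from kin import *
did([0,0,0,.169,0,-.0175]);st()
P=np.array([.4988,.3099,.0137]);p1,R1=grasp(P,21.9,84,0.0,off=.002);s=r.sense();print("need world",((p1-s["tcp_pos"])*1e3).round(1)); plan(p1,R1)
for n in("top","scene"):
    im=r.capture(n)[:,:,::-1]; c=im[170:250,120:220] if n=="top" else im[130:210,280:380]
    cv2.imwrite(f"pics/h2_{n}.png",cv2.resize(c,None,fx=6,fy=6,interpolation=cv2.INTER_CUBIC))
E
```

```text
t 11.93 tcp [0.5001 0.3085 0.0401] pitch 84.2 zaz 21.9 yaxis [-0.373  0.928 -0.003] F [-0.3  0.7  0. ] M [-0.05  0.21 -0.05] w 86.6 q [  48.9   27.8  -24.1    5.1  -33.1 -121.1]
cmd [0.499  0.31   0.0421] err mm [ 1.1 -1.5 -2. ] rot err [ 0.01  0.15 -0.16]
need world [ -1.1   1.4 -28.4]
 row: -0.00, -0.04, -0.00, 0.0302, -0.0000, -0.0032  rows>= 0.7
```

View pics/h2_scene.png

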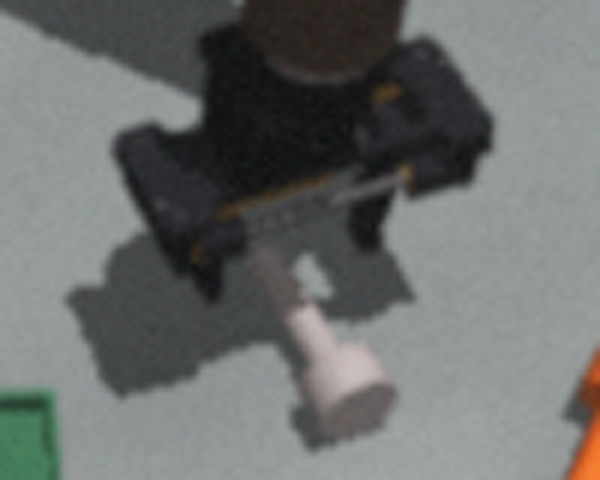

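Emit:
move_arm(increments=[0,0,0,0.015,0,-0.0015,0.087,0,0,0,0.024,0,-0.0025,0.087,0,0,0,0.0275,0,-0.003,0.087,0,0,0,0.0275,0,-0.003,0.087,0,0,0,0.0275,0,-0.003,0.087])

```text
time_s: 12.45
tcp_pos: [0.5004, 0.3107, 0.0144]
ee_rot: [[0.098, -0.374, 0.922], [0.039, 0.927, 0.372], [-0.994, -0.0, 0.106]]
wrist_force: [0.3, -0.2, -0.2]
gripper_width: 1.002
```

```bash
python3 - <<'E'
from kin import *
did([0,0,0,.0275,0,-.003]);st()
E
```

```text
t 12.45 tcp [0.5004 0.3107 0.0144] pitch 83.9 zaz 22.0 yaxis [-0.374  0.927 -0.   ] F [ 0.3 -0.2 -0.2] M [-0.04  0.21 -0.  ] w 87.2 q [  49.    30.   -25.4    5.7  -29.3 -121.8]
cmd [0.4989 0.31   0.0144] err mm [1.6 0.7 0. ] rot err [-0.07 -0.11 -0.01]
```

Emit:
move_arm(increments=[0,0,0,0.002,0,0,0.087,0,0,0,0.002,0,0,0.087,0,0,0,0.002,0,0,0.01,0,0,0,0.002,0,0,0.01,0,0,0,0.002,0,0,0.01,0,0,0,0.002,0,0,0.01,0,0,0,0.002,0,0,0.01,0,0,0,0.002,0,0,0.01,0,0,0,0.002,0,0,0.01,0,0,0,0.002,0,0,0.01,0,0,0,0.002,0,0,0.01,0,0,0,0.002,0,0,0.01])

```text
time_s: 13.45
tcp_pos: [0.5003, 0.3105, 0.0116]
ee_rot: [[0.097, -0.374, 0.922], [0.039, 0.928, 0.372], [-0.995, -0.001, 0.105]]
wrist_force: [1.0, -0.3, 0.6]
gripper_width: 0.323
```

```bash
python3 - <<'E'
from kin import *
did([0,0,0,.002,0,0]);st()
im=r.capture("scene")[:,:,::-1]; c=im[130:210,280:380]
cv2.imwrite(f"pics/h3_scene.png",cv2.resize(c,None,fx=6,fy=6,interpolation=cv2.INTER_CUBIC))
E
```

```text
t 13.45 tcp [0.5003 0.3105 0.0116] pitch 84.0 zaz 22.0 yaxis [-0.374  0.928 -0.001] F [ 1.  -0.3  0.6] M [-0.08  0.24  0.01] w 28.1 q [  48.9   30.3  -25.5    5.7  -29.  -121.9]
cmd [0.4991 0.31   0.0124] err mm [ 1.2  0.5 -0.8] rot err [-0.05 -0.04 -0.03]
```

View pics/h3_scene.png

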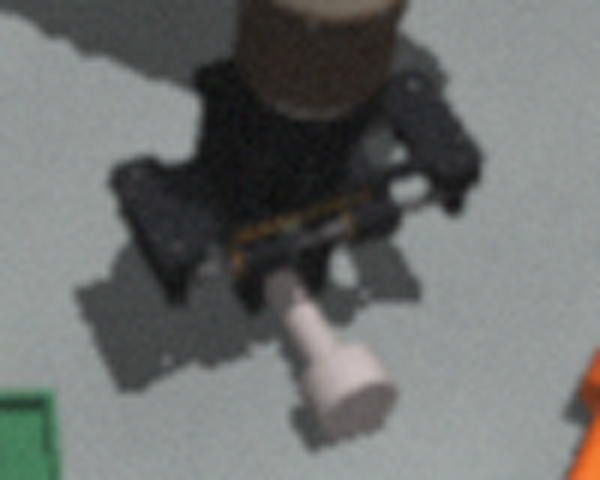

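Still closing (28 mm, shank is 22). Let the fingers finish.

Emit:
move_arm(increments=[0,0,0,0,0,0,0.01,0,0,0,0,0,0,0.01,0,0,0,0,0,0,0.01,0,0,0,0,0,0,0.01])

```text
time_s: 13.83
tcp_pos: [0.5003, 0.3104, 0.0117]
ee_rot: [[0.097, -0.374, 0.922], [0.038, 0.928, 0.372], [-0.995, -0.001, 0.105]]
wrist_force: [-0.4, -0.4, 0.5]
gripper_width: 0.242
```

```bash
python3 - <<'E'
from kin import *
st(); p,Rm=load(); plan(p+[0,0,.2],Rm,"lift")
E
```

```text
t 13.83 tcp [0.5003 0.3104 0.0117] pitch 84.0 zaz 21.9 yaxis [-0.374  0.928 -0.001] F [-0.4 -0.4  0.5] M [-0.2   0.16 -0.09] w 21.0 q [  48.9   30.3  -25.5    5.7  -29.  -121.9]
cmd [0.4991 0.31   0.0124] err mm [ 1.2  0.3 -0.8] rot err [-0.04 -0.04 -0.04]
lift row: 0.00, 0.00, 0.00, -0.1989, 0.0000, 0.0208  rows>= 4.8
```

Emit:
move_arm(increments=[0,0,0,-0.01,0,0.001,0.005,0,0,0,-0.03,0,0.003,0.005,0,0,0,-0.055,0,0.006,0.005,0,0,0,-0.085,0,0.009,0.005,0,0,0,-0.115,0,0.012,0.005,0,0,0,-0.145,0,0.015,0.005,0,0,0,-0.175,0,0.018,0.005,0,0,0,-0.199,0,0.021,0.005,0,0,0,-0.199,0,0.021,0.005,0,0,0,-0.199,0,0.021,0.005])

```text
time_s: 14.67
tcp_pos: [0.4995, 0.3105, 0.212]
ee_rot: [[0.097, -0.373, 0.923], [0.04, 0.928, 0.371], [-0.995, 0.001, 0.105]]
wrist_force: [-0.3, -0.3, -6.1]
gripper_width: 0.245
```

```bash
python3 - <<'E'
from kin import *
did([0,0,0,-.199,0,.021]);st()
s=r.sense();G=s["tcp_pos"]-.002*s["ee_rot"][:,0]
for t in range(-10,100,10):
    t0=np.radians(t);A=np.radians(21.9);a=np.array([-np.cos(t0)*np.cos(A),-np.cos(t0)*np.sin(A),np.sin(t0)]);O=G-.1*a
    c=proj("scene",cyl(O,a,.024,0,.028)); b=proj("scene",[O])[0]; print(t,"foot u",c[:,0].min().round(1),c[:,0].max().round(1),"v",c[:,1].min().round(1),c[:,1].max().round(1),"bottom c",b.round(1))
im=r.capture("scene")[:,:,::-1]; c=im[100:200,260:380]
cv2.imwrite(f"pics/h4_scene.png",cv2.resize(c,None,fx=6,fy=6,interpolation=cv2.INTER_CUBIC))
E
```

```text
t 14.67 tcp [0.4995 0.3105 0.212 ] pitch 84.0 zaz 21.9 yaxis [-0.373  0.928  0.001] F [-0.3 -0.3 -6.1] M [-0.26  0.59 -0.04] w 21.3 q [  49.    16.4  -12.2    3.2  -56.1 -118.8]
cmd [0.4993 0.3101 0.2125] err mm [ 0.3  0.4 -0.5] rot err [-0.01 -0.04  0.06]
-10 foot u 339.3 359.0 v 149.4 168.4 bottom c [351.4 162.1]
0 foot u 338.6 358.1 v 153.2 171.1 bottom c [350.5 166. ]
10 foot u 337.7 356.8 v 156.4 173.0 bottom c [349.2 168.9]
20 foot u 336.4 355.2 v 158.9 174.0 bottom c [347.4 170.9]
30 foot u 334.8 353.2 v 160.5 174.3 bottom c [345.4 171.8]
40 foot u 333.1 350.9 v 160.7 174.3 bottom c [343.1 171.9]
50 foot u 331.3 348.4 v 159.6 173.9 bottom c [340.6 170.9]
60 foot u 329.5 345.9 v 157.6 173.0 bottom c [338.  169.1]
70 foot u 327.6 343.3 v 154.8 171.2 bottom c [335.5 166.5]
80 foot u 325.3 341.3 v 151.6 168.7 bottom c [332.9 163.2]
90 foot u 323.0 339.4 v 148.0 165.5 bottom c [330.5 159.3]
```

View pics/h4_scene.png

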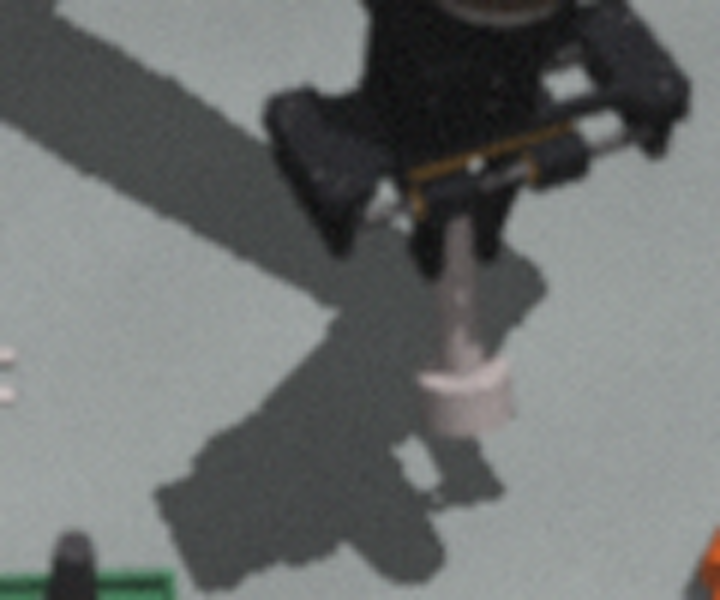

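```bash
python3 - <<'E'
from kin import *
np.set_printoptions(suppress=True,precision=1)
p1,R1=grasp((.55,.28,.29),12,114,off=.002);plan(p1,R1,"A");p0,R0=load()
print(ik(p1,R1,[40,30,10,0,-80,-110],5))
save(p1,R1);p2,R2=grasp((.635,-.116,.25),3.3,114,off=.002);plan(p2,R2,"B");print(ik(p2,R2,[4,40,10,0,-80,-90],5))
p3,R3=grasp((.635,-.116,.106),3.3,114,off=.002);print(ik(p3,R3,[4,40,10,0,-80,-90],5))
save(p0,R0)
E
```

```text
A row: 9.89, 29.89, 1.57, -0.0716, -0.0467, 0.0427  rows>= 4.4
(array([  37. ,   32.3,   25.5,  -10.2, -105. , -115.7]), np.float64(2.5934616711329015e-11))
B row: 7.95, -0.00, 3.54, 0.0362, -0.4049, 0.0170  rows>= 9.8
(array([   3.9,   36.4,   23.5,   -0.2, -101.1,  -90.6]), np.float64(1.0190768492125828e-09))
(array([  3.9,  41.9,  12.9,  -0.2, -85. , -90.5]), np.float64(6.62468905177012e-14))
```

Emit:
move_arm(increments=[1.5,4,0.2,-0.015,-0.006,0.006,0.005,3,9,0.5,-0.03,-0.015,0.013,0.005,5,15,0.8,-0.045,-0.024,0.022,0.005,7,21,1.1,-0.058,-0.033,0.03,0.005,8.5,26,1.4,-0.067,-0.041,0.037,0.005,9.9,29.9,1.6,-0.072,-0.047,0.043,0.005,9.9,29.9,1.6,-0.072,-0.047,0.043,0.005,9.9,29.9,1.6,-0.072,-0.047,0.043,0.005,9.9,29.9,1.6,-0.072,-0.047,0.043,0.005])

```text
time_s: 15.47
tcp_pos: [0.55, 0.2803, 0.2853]
ee_rot: [[-0.4, -0.208, 0.893], [-0.086, 0.978, 0.19], [-0.912, -0.001, -0.409]]
wrist_force: [0.7, 0.5, -3.9]
gripper_width: 0.244
```

Emit:
move_arm(increments=[0.4,0,0.2,0.002,-0.02,0.001,0.005,1,0,0.5,0.005,-0.05,0.002,0.005,1.8,0,0.8,0.008,-0.09,0.004,0.005,2.6,0,1.2,0.012,-0.13,0.006,0.005,3.4,0,1.5,0.015,-0.17,0.007,0.005,4.2,0,1.9,0.019,-0.21,0.009,0.005,5,0,2.2,0.023,-0.25,0.01,0.005,5.7,0,2.5,0.026,-0.29,0.012,0.005,6.5,0,2.9,0.03,-0.33,0.014,0.005,7.2,0,3.2,0.033,-0.365,0.015,0.005,7.7,0,3.4,0.035,-0.39,0.016,0.005,7.95,0,3.5,0.036,-0.405,0.017,0.005])

```text
time_s: 16.47
tcp_pos: [0.635, -0.118, 0.2475]
ee_rot: [[-0.406, -0.056, 0.912], [-0.023, 0.998, 0.051], [-0.914, -0.001, -0.406]]
wrist_force: [-0.8, 0.8, -4.5]
gripper_width: 0.242
```

Emit:
move_arm(increments=[0,0,0,0,0,0,0.005,0,0,0,0,0,0,0.005,0,0,0,0,0,0,0.005,0,0,0,0,0,0,0.005])

```text
time_s: 16.8
tcp_pos: [0.6358, -0.1139, 0.2486]
ee_rot: [[-0.404, -0.061, 0.913], [-0.025, 0.998, 0.056], [-0.914, -0.0, -0.405]]
wrist_force: [-0.2, 0.8, -5.2]
gripper_width: 0.246
```

```bash
python3 - <<'E'
from kin import *
did([9.9,29.9,1.6,-.072,-.047,.043]);did([7.95,0,3.5,.036,-.405,.017]);st()
s=r.sense(); G=s["tcp_pos"]-.002*s["ee_rot"][:,0]; print(G)
tiltscan(G,.1,(.024,.028,.011,.12))
im=r.capture("top")[:,:,::-1];cv2.imwrite("pics/h5_top.png",cv2.resize(im[135:195,270:350],None,fx=10,fy=10,interpolation=cv2.INTER_CUBIC))
E
```

```text
t 16.8 tcp [ 0.6358 -0.1139  0.2486] pitch 113.9 zaz 3.5 yaxis [-0.061  0.998 -0.   ] F [-0.2  0.8 -5.2] M [ 0.08 -1.53 -0.02] w 21.4 q [   4.1   36.5   23.8   -0.2 -101.2  -90.6]
cmd [ 0.6345 -0.1163  0.2486] err mm [ 1.3  2.4 -0. ] rot err [-0.17 -0.11 -0.07]
[ 0.6366115  -0.11383666  0.25039494]
60 head [327.1 166.8] foot top rim u 312.6 330.0 v 147.4 164.0 foot all v 164.0
70 head [327.1 165.5] foot top rim u 312.6 330.0 v 151.6 168.8 foot all v 168.8
80 head [327.1 164.1] foot top rim u 312.8 330.1 v 156.1 173.4 foot all v 173.5
90 head [327.  162.8] foot top rim u 313.0 330.4 v 160.8 177.9 foot all v 179.5
100 head [326.9 161.5] foot top rim u 313.4 330.8 v 165.5 181.9 foot all v 185.2
110 head [326.7 160.3] foot top rim u 313.8 331.3 v 170.3 185.5 foot all v 190.3
120 head [326.6 159.2] foot top rim u 314.3 332.0 v 174.9 188.5 foot all v 194.8
```

View pics/h5_top.png

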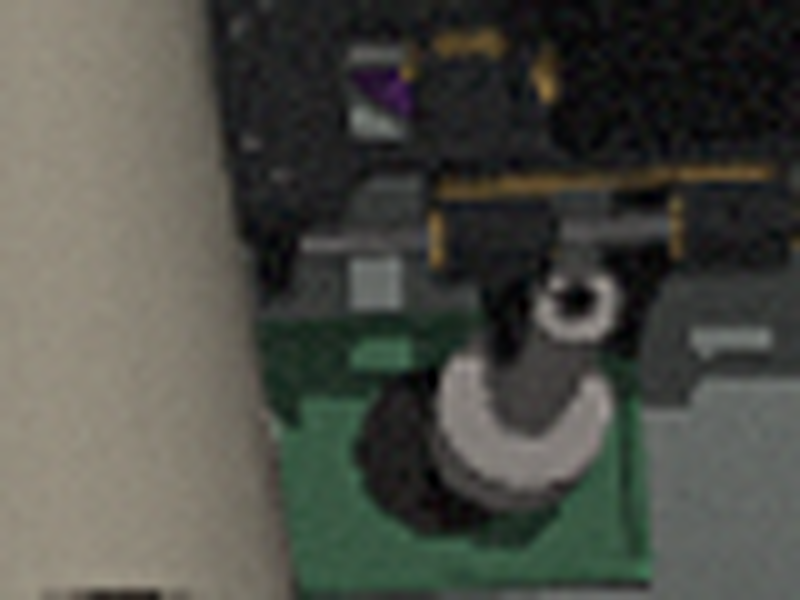

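```bash
python3 - <<'E'
from kin import *
st();p,Rm=grasp((.637,-.117,.130),3.3,107,off=.002); plan(p,Rm,"")
E
```

```text
t 16.85 tcp [ 0.6359 -0.114   0.2486] pitch 113.9 zaz 3.5 yaxis [-0.061  0.998 -0.   ] F [-0.5  0.2 -5.1] M [ 0.14 -1.53  0.04] w 21.5 q [   4.1   36.5   23.8   -0.2 -101.2  -90.6]
cmd [ 0.6345 -0.1163  0.2486] err mm [ 1.4  2.3 -0. ] rot err [-0.17 -0.11 -0.08]
 row: -0.01, -7.02, 0.01, 0.1093, -0.0008, 0.0508  rows>= 2.9
```

Emit:
move_arm(increments=[0,-1,0,0.012,0,0.006,0.005,0,-2,0,0.03,0,0.014,0.005,0,-3.5,0,0.05,0,0.024,0.005,0,-5,0,0.07,0,0.034,0.005,0,-6,0,0.09,-0.001,0.042,0.005,0,-7,0,0.102,-0.001,0.047,0.005,0,-7,0,0.109,-0.001,0.051,0.005,0,-7,0,0.109,-0.001,0.051,0.005,0,-7,0,0.109,-0.001,0.051,0.005,0,-7,0,0.109,-0.001,0.051,0.005])

```text
time_s: 17.68
tcp_pos: [0.6393, -0.1163, 0.1291]
ee_rot: [[-0.289, -0.059, 0.956], [-0.018, 0.998, 0.057], [-0.957, -0.001, -0.29]]
wrist_force: [-0.8, -0.2, -5.9]
gripper_width: 0.246
```

```bash
python3 - <<'E'
from kin import *
did([0,-7,0,.109,-.001,.051]);st()
s=r.sense(); G=s["tcp_pos"]-.002*s["ee_rot"][:,0]; print(G)
tiltscan(G,.1,(.024,.028,.011,.12))
print("pad c",proj("top",[(.6349,-.1158,.007)]), "vertical punch foot c at pad z25/55", proj("top",[(.6349,-.1158,.058)]))
im=r.capture("top")[:,:,::-1];cv2.imwrite("pics/h6_top.png",cv2.resize(im[145:205,270:350],None,fx=10,fy=10,interpolation=cv2.INTER_CUBIC))
E
```

```text
t 17.68 tcp [ 0.6393 -0.1163  0.1291] pitch 106.8 zaz 3.4 yaxis [-0.059  0.998 -0.001] F [-0.8 -0.2 -5.9] M [-0.01 -1.13 -0.  ] w 21.4 q [  3.9  37.3   9.8  -0.1 -79.3 -90.5]
cmd [ 0.6368 -0.1172  0.1283] err mm [2.6 0.9 0.8] rot err [-0.09 -0.19 -0.08]
[ 0.63990437 -0.11626409  0.13101179]
60 head [321.2 173.6] foot top rim u 308.2 324.2 v 155.4 170.6 foot all v 170.6
70 head [321.2 172.4] foot top rim u 308.3 324.2 v 159.2 175.0 foot all v 175.0
80 head [321.2 171.1] foot top rim u 308.4 324.3 v 163.3 179.3 foot all v 179.3
90 head [321.1 169.9] foot top rim u 308.6 324.6 v 167.6 183.4 foot all v 184.8
100 head [321.  168.7] foot top rim u 308.9 324.9 v 172.0 187.1 foot all v 190.0
110 head [320.9 167.6] foot top rim u 309.3 325.4 v 176.4 190.4 foot all v 194.8
120 head [320.7 166.6] foot top rim u 309.7 326.0 v 180.6 193.2 foot all v 199.0
pad c [[314.13399544 179.88625356]] vertical punch foot c at pad z25/55 [[316.39915326 177.15533184]]
```

View pics/h6_top.png

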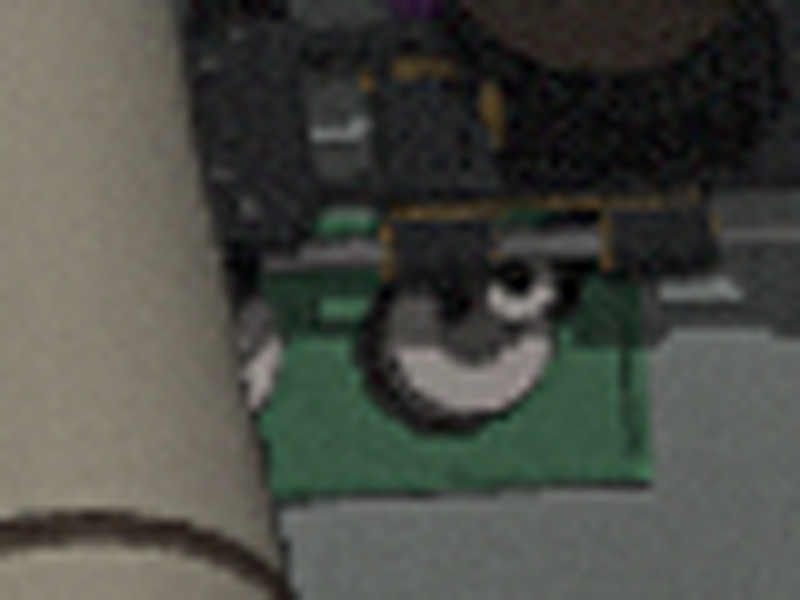

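Emit:
move_arm(increments=[0,0,0,0.006,0,0.0018,0.005,0,0,0,0.0115,0,0.0035,0.005,0,0,0,0.0144,0,0.0044,0.005,0,0,0,0.0144,0,0.0044,0.005,0,0,0,0.0144,0,0.0044,0.005])

```text
time_s: 18.15
tcp_pos: [0.638, -0.1167, 0.1122]
ee_rot: [[-0.292, -0.058, 0.955], [-0.018, 0.998, 0.056], [-0.956, -0.001, -0.293]]
wrist_force: [-1.0, -1.0, -5.3]
gripper_width: 0.245
```

Emit:
move_arm(increments=[0,0,0,0.0015,0,0.0005,0.005,0,0,0,0.003,0,0.0009,0.005,0,0,0,0.003,0,0.0009,0.005,0,0,0,0.003,0,0.0009,0.005])

```text
time_s: 18.48
tcp_pos: [0.6382, -0.1166, 0.1095]
ee_rot: [[-0.291, -0.058, 0.955], [-0.018, 0.998, 0.056], [-0.956, -0.0, -0.292]]
wrist_force: [0.3, -0.3, -5.1]
gripper_width: 0.241
```

Emit:
move_arm(increments=[0,0,0,0.001,0,0.0003,0.005,0,0,0,0.002,0,0.0006,0.005,0,0,0,0.002,0,0.0006,0.005])

```text
time_s: 18.73
tcp_pos: [0.6381, -0.1166, 0.1073]
ee_rot: [[-0.292, -0.058, 0.955], [-0.017, 0.998, 0.056], [-0.956, -0.0, -0.292]]
wrist_force: [0.6, -0.2, -5.3]
gripper_width: 0.242
```

Emit:
move_arm(increments=[0,0,0,0.001,0,0.0003,0.005,0,0,0,0.002,0,0.0006,0.005,0,0,0,0.002,0,0.0006,0.005])

```text
time_s: 18.98
tcp_pos: [0.6382, -0.1166, 0.1053]
ee_rot: [[-0.291, -0.058, 0.955], [-0.018, 0.998, 0.056], [-0.957, -0.001, -0.292]]
wrist_force: [-0.3, -0.3, -5.1]
gripper_width: 0.245
```

Emit:
move_arm(increments=[0,0,0,0.001,0,0.0003,0.005,0,0,0,0.001,0,0.0003,0.005,0,0,0,0.001,0,0.0003,0.005])

```text
time_s: 19.23
tcp_pos: [0.6385, -0.1166, 0.1051]
ee_rot: [[-0.29, -0.059, 0.955], [-0.018, 0.998, 0.056], [-0.957, -0.001, -0.291]]
wrist_force: [-0.6, 0.8, -1.1]
gripper_width: 0.245
```

Emit:
move_arm(increments=[0,0,0,0.001,0,0.0003,0.005,0,0,0,0.001,0,0.0003,0.005,0,0,0,0.001,0,0.0003,0.005])

```text
time_s: 19.48
tcp_pos: [0.6385, -0.1167, 0.1051]
ee_rot: [[-0.29, -0.059, 0.955], [-0.018, 0.998, 0.056], [-0.957, -0.001, -0.291]]
wrist_force: [-0.3, 1.9, 5.1]
gripper_width: 0.245
```

Emit:
move_arm(increments=[0,0,0,0.001,0,0.0003,0.005,0,0,0,0.001,0,0.0003,0.005,0,0,0,0.001,0,0.0003,0.005])

```text
time_s: 19.73
tcp_pos: [0.6386, -0.1167, 0.1051]
ee_rot: [[-0.29, -0.059, 0.955], [-0.019, 0.998, 0.056], [-0.957, -0.002, -0.29]]
wrist_force: [-1.9, 2.2, 9.0]
gripper_width: 0.244
```

```bash
python3 - <<'E'
from kin import *
did([0,0,0,.0144+.003+.002+.002+.003,0,.0044+.0009+.0006*2+.0009]);st()
s=r.sense(); G=s["tcp_pos"]-.002*s["ee_rot"][:,0]; print(G)
G2=G-[.005,0,0]
tiltscan(G2,.1,(.024,.028,.011,.12),ts=(80,85,90,95,100))
im=r.capture("top")[:,:,::-1];cv2.imwrite("pics/h7_top.png",cv2.resize(im[155:200,290:335],None,fx=13,fy=13,interpolation=cv2.INTER_CUBIC))
E
```

```text
t 19.73 tcp [ 0.6386 -0.1167  0.1051] pitch 106.9 zaz 3.4 yaxis [-0.059  0.998 -0.002] F [-1.9  2.2  9. ] M [ 0.63  0.73 -0.21] w 21.2 q [  3.9  38.5   8.3  -0.1 -76.7 -90.5]
cmd [ 0.6367 -0.1172  0.1028] err mm [1.9 0.5 2.3] rot err [-0.08 -0.13 -0.11]
[ 0.63914651 -0.11667163  0.10697876]
80 head [320.1 174.6] foot top rim u 307.6 323.3 v 166.7 182.4 foot all v 182.4
85 head [320.1 174. ] foot top rim u 307.7 323.4 v 168.8 184.5 foot all v 185.1
90 head [320.  173.4] foot top rim u 307.8 323.5 v 170.9 186.4 foot all v 187.8
95 head [320.  172.8] foot top rim u 307.9 323.7 v 173.1 188.3 foot all v 190.4
100 head [319.9 172.2] foot top rim u 308.1 323.9 v 175.2 190.1 foot all v 193.0
```

View pics/h7_top.png

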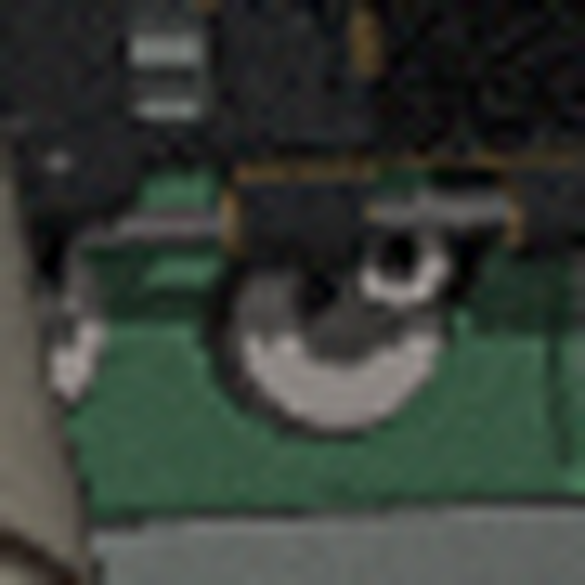

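Emit:
move_arm(increments=[0,0,0,-0.0018,0,-0.0005,0.005,0,0,0,-0.0018,0,-0.0005,0.026,0,0,0,-0.0018,0,-0.0005,0.034,0,0,0,-0.0018,0,-0.0005,0.042,0,0,0,-0.0018,0,-0.0005,0.05,0,0,0,-0.0018,0,-0.0005,0.05,0,0,0,-0.0018,0,-0.0005,0.05,0,0,0,-0.0018,0,-0.0005,0.05])

```text
time_s: 20.45
tcp_pos: [0.6383, -0.1166, 0.1039]
ee_rot: [[-0.291, -0.058, 0.955], [-0.018, 0.998, 0.056], [-0.956, -0.001, -0.292]]
wrist_force: [0.7, -1.0, 0.1]
gripper_width: 0.563
```

```bash
python3 - <<'E'
from kin import *
did([0,0,0,-.0018,0,-.0005]);st()
im=r.capture("top")[:,:,::-1];cv2.imwrite("pics/h8_top.png",cv2.resize(im[155:200,290:335],None,fx=13,fy=13,interpolation=cv2.INTER_CUBIC))
E
```

```text
t 20.45 tcp [ 0.6383 -0.1166  0.1039] pitch 107.0 zaz 3.3 yaxis [-0.058  0.998 -0.001] F [ 0.7 -1.   0.1] M [ 0.07 -0.62 -0.  ] w 49.0 q [  3.8  38.5   8.3  -0.1 -76.7 -90.5]
cmd [ 0.6367 -0.1172  0.1046] err mm [ 1.5  0.6 -0.7] rot err [-0.04 -0.05 -0.03]
```

View pics/h8_top.png

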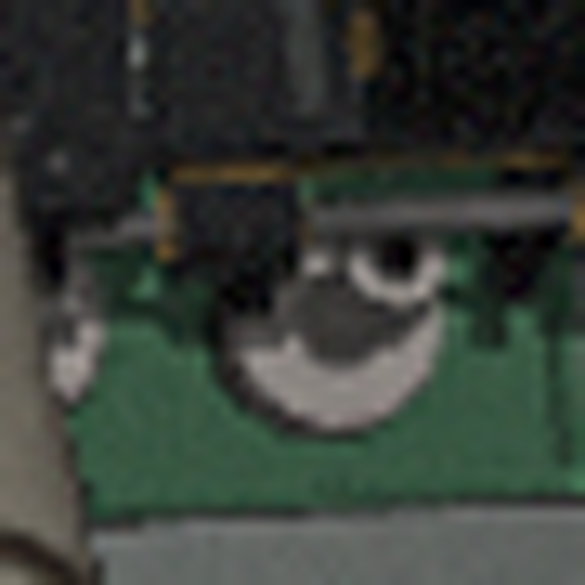

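Punch stands unmoved (head (400,255), foot rim bottom (335,425)), fingers clear on both sides. Retract along the fingers, then go clear.

Emit:
move_arm(increments=[0,0,0,-0.015,0,0,0.05,0,0,0,-0.04,0,0,0.05,0,0,0,-0.07,0,0,0.05,0,0,0,-0.105,0,0,0.05,0,0,0,-0.14,0,0,0.05,0,0,0,-0.18,0,0,0.05,0,0,0,-0.2,0,0,0.05,0,0,0,-0.2,0,0,0.05])

```text
time_s: 21.17
tcp_pos: [0.6989, -0.1135, 0.3013]
ee_rot: [[-0.28, -0.059, 0.958], [-0.019, 0.998, 0.055], [-0.96, -0.003, -0.281]]
wrist_force: [0.1, -0.2, -0.1]
gripper_width: 0.573
```

Emit:
move_arm(increments=[0,-15,0,0,-0.25,-0.1,0.05,0,-15,0,0,-0.25,-0.1,0.05,0,-15,0,0,-0.25,-0.1,0.05,0,-15,0,0,-0.25,-0.1,0.05,0,-15,0,0,-0.25,-0.1,0.05,0,-15,0,0,-0.25,-0.1,0.05,0,-15,0,0,-0.25,-0.1,0.05,0,-15,0,0,-0.25,-0.1,0.05,0,-15,0,0,-0.25,-0.1,0.05,0,-15,0,0,-0.25,-0.1,0.05,0,-15,0,0,-0.25,-0.1,0.05])

```text
time_s: 22.08
tcp_pos: [0.6161, -0.3669, 0.3243]
ee_rot: [[-0.035, -0.06, 0.998], [-0.002, 0.998, 0.06], [-0.999, 0.0, -0.035]]
wrist_force: [0.5, -0.5, 0.3]
gripper_width: 0.573
```

```bash
python3 - <<'E'
from kin import *
st()
for n in("top","scene"):
    im=r.capture(n)[:,:,::-1];cv2.imwrite(n+"2raw.png",im);cv2.imwrite(f"pics/f_{n}.png",cv2.resize(im,(800,600),interpolation=cv2.INTER_CUBIC))
    c=im[155:215,210:340] if n=="top" else im[180:235,170:300]
    cv2.imwrite(f"pics/fz_{n}.png",cv2.resize(c,None,fx=6,fy=6,interpolation=cv2.INTER_CUBIC))
E
```

```text
t 22.08 tcp [ 0.6161 -0.3669  0.3243] pitch 92.0 zaz 3.4 yaxis [-0.06   0.998  0.   ] F [ 0.5 -0.5  0.3] M [ 0.08 -0.11  0.  ] w 49.8 q [-17.6  30.5  26.9   0.7 -88.2 -69. ]
cmd [ 0.6367 -0.1172  0.1046] err mm [ -20.7 -249.7  219.6] rot err [-1.400e-01 -1.502e+01 -1.000e-02]
```

View pics/f_top.png

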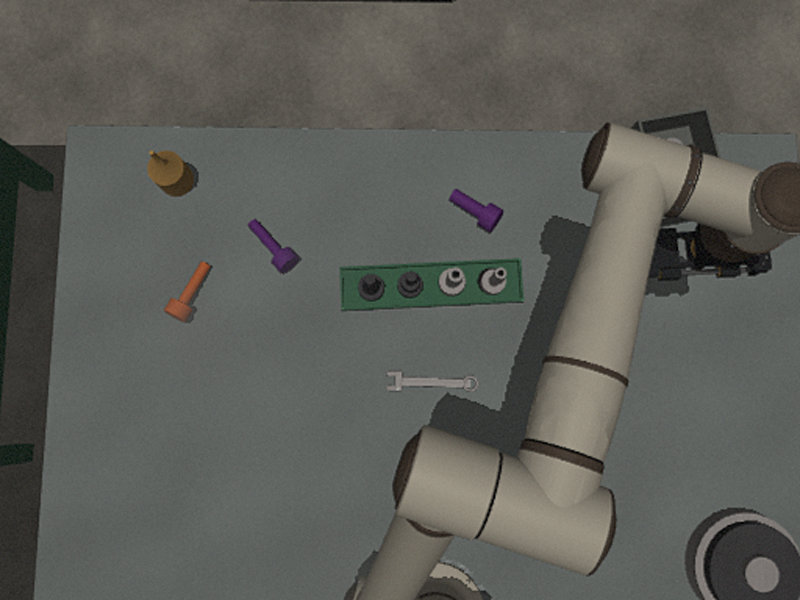

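View pics/fz_top.png

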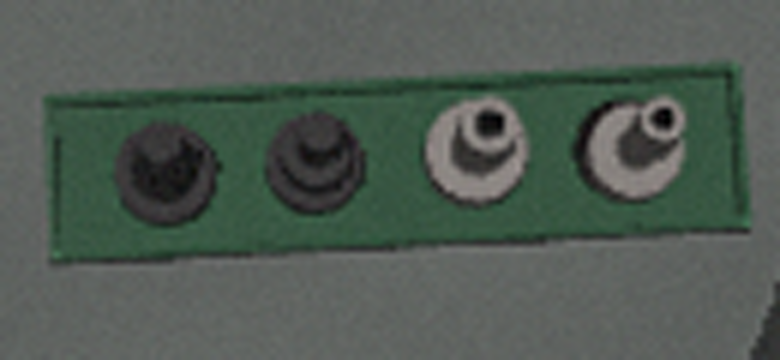

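View pics/fz_scene.png

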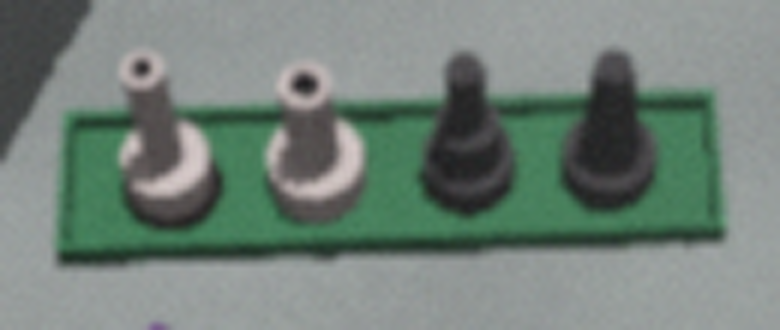

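```bash
python3 - <<'E'
from fit import *
ims={n:cv2.imread(n+"2raw.png") for n in CAL}
def over(n,c): return proj(n,c)
for name,D,c0 in(("lane",LANE,(.631,-.0358)),("bench",BEN,(.635,-.1165))):
    for n in CAL:
        O=np.array([*c0,.006]);h=proj(n,[O+[0,0,D[3]]])[0];f=proj(n,cyl(O,[0,0,1],D[0],0,D[1])); f2=proj(n,[O+[0,0,D[1]]])[0]
        sc=(lambda p:((p+.5-np.array([210,155]))*6).round(0)) if n=="top" else (lambda p:((p+.5-np.array([170,180]))*6).round(0))
        print(name,n,"head",sc(h),"foot top c",sc(f2),"foot bbox",sc(f.min(0)),sc(f.max(0)))
for n in CAL:
    f=6;x0,y0,w,h=(210,155,130,60) if n=="top" else (170,180,130,55)
    im=cv2.resize(ims[n][y0:y0+h,x0:x0+w],None,fx=f,fy=f,interpolation=cv2.INTER_CUBIC)
    for D,c0 in((LANE,(.631,-.0358)),(BEN,(.635,-.1165))):
        for P in punch(np.array([*c0,.006]),np.array([0,0,1.]),D)+[cyl([*c0,.006],[0,0,1.],D[2],D[3],D[3])]:
            q=cv2.convexHull(((proj(n,P)+.5-[x0,y0])*f).astype(np.float32)).astype(int);cv2.polylines(im,[q],True,(0,0,255),1)
    cv2.imwrite(f"pics/fo_{n}.png",im)
E
```

```text
lane scene head [304.  83.] foot top c [315. 153.] foot bbox [267. 111.] [367. 222.]
lane top head [491. 124.] foot top c [478. 149.] foot bbox [423.  99.] [529. 208.]
bench scene head [142.  72.] foot top c [165. 159.] foot bbox [120. 120.] [215. 223.]
bench top head [662. 112.] foot top c [636. 144.] foot bbox [583.  97.] [683. 198.]
```

View pics/fo_scene.png

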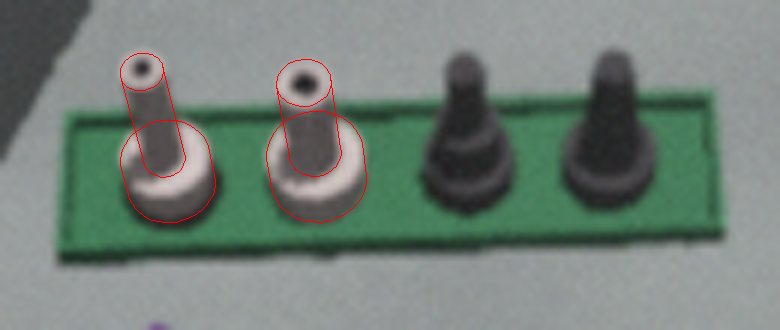

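View pics/fo_top.png

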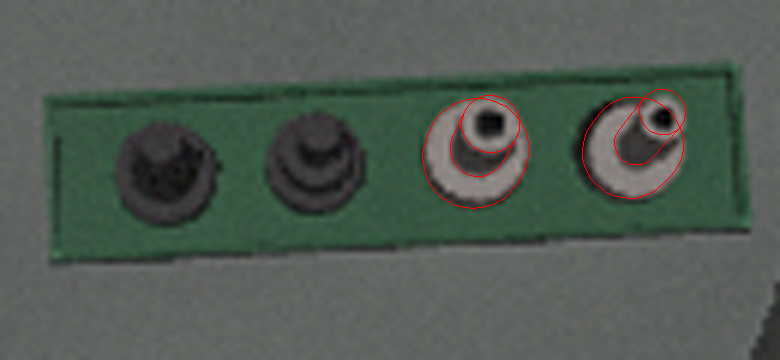

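```bash
python3 - <<'E'
import cv2,numpy as np
from station import r
a=cv2.imread("top0raw.png");b=cv2.imread("top2raw.png");s0=cv2.imread("scene0raw.png");s2=cv2.imread("scene2raw.png")
def sh(A,B,x,y,w,h):
    t=A[y:y+h,x:x+w]; R=cv2.matchTemplate(B[y-5:y+h+5,x-5:x+w+5],t,cv2.TM_CCOEFF_NORMED); _,v,_,l=cv2.minMaxLoc(R); return round(v,3),(l[0]-5,l[1]-5)
print("top tapered",sh(a,b,226,172,24,24),"stepped",sh(a,b,251,170,24,24),"spanner",sh(a,b,245,235,64,18),"ring",sh(a,b,372,186,34,34))
print("scene tapered",sh(s0,s2,261,185,22,32),"stepped",sh(s0,s2,237,185,22,32),"spanner",sh(s0,s2,208,154,60,16),"ring",sh(s0,s2,118,175,30,30))
print(r.sense()["time_s"]); r.finish_job()
E
```

```text
top tapered (0.972, (0, 0)) stepped (0.967, (0, 0)) spanner (0.976, (0, 0)) ring (-0.189, (-5, -5))
scene tapered (0.998, (0, 0)) stepped (0.998, (0, 0)) spanner (0.799, (0, 0)) ring (0.945, (0, 0))
22.1833
the job is handed in; nothing more can be done
```

I stood both bright punches upright in the lane and handed the job in at about 22 s. The lane punch is at the y = −40 place and the bench punch on the black mark at y = −120. Each was lifted near its head, turned upright, lowered until its foot touched the floor, and released. The arm was clear of everything at the end.

- **Upright and in row:** with the arm clear, outlines of vertical punches at (0.631, −0.036) and (0.635, −0.117) matched both camera views. All four stand in one row. The two bright punches are about 80 mm apart, which leaves roughly 30 mm between their feet. Neighbour gaps were judged by eye.
- **Bystanders:** the two dark punches and the spanner showed no image shift in either camera. The ring die showed none in the scene camera.
- **Forces:** no reading was above about 10 N, well under the limits. These are the readings at the end of each move.
- **Checks that failed or disagreed:**
    - The top-camera check of the ring die failed because the arm covered it.
    - The spanner match in the scene view was weaker (0.80), also with no shift.
    - The camera put the held bench punch about 5 mm closer to the robot than the grasp point suggested. I placed it by the camera, and it landed on the mark.

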